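Stand the ballasted float heavy end down on its test stand

ROBOT

A 6-joint arm with a two-finger parallel gripper is mounted at the origin on the work surface. World frame = base frame: x ahead of the robot, y to its left, z up, the work surface at z = 0. Lengths are in mm, angles in rad, forces in N, time in s.
With the tool pointing down it reaches from about 275 to 1000 mm from the base axis. Payload 8.4 kg.
Tool frame: the origin (TCP) lies at the very end of the fingers, on their centre line; the grasp point (between the pads) lies 19 mm behind it; z points along the fingers, y is the direction in which the jaws open and shut (so a half turn about z gives the same grasp; the last joint's range is limited). The gripper opens to 85 mm and grips with 20 to 120 N. Pads are 22 mm wide; open, the fingers measure 114 mm over their backs; the gripper's body (76 mm by 85 mm) begins 54 mm behind the grasp point. The pads swing forward as they close: fully open they stand 13 mm farther back than shut.
Start: joints at [-1.104, 0.353, 1.633, -0, 1.155, -0.002], TCP at [282.384, -557.573, 231.281] pointing down, gripper open.
Joint ranges: [-2.63, 2.63], [-0.92, 2.1], [0.06, 2.66], [-1.3, 4.44], [0, 2.69], [-3.02, 3.02]. Speed limits (rad/s): [2.22, 2.22, 2.79, 3.14, 3.14, 3.14].

INTERFACE

Orientations are given as [roll, pitch, yaw] about the fixed x, y, z axes, in that order (R = Rz(yaw) Ry(pitch) Rx(roll)).
In Python, from rig import sense, grab_frame, sign_off, masks_of gives the robot as it stands. The module is installed in compiled form; this text tells all that it offers.
- The arm moves only by the shell command python3 -m inch 'ROWS' [FORCE]. ROWS is JSON, a list of rows, each an object of numbers: "gripper": the finger opening in m, from 0 to 0.0854; "tx", "ty", "tz": the shift along the tool's x, y, z in m; "spin": the turn about the tool's z in degrees. In form: [{"gripper": .., "tx": .., "ty": .., "tz": .., "spin": ..}, ...]. A call has exactly 8 rows; each row shifts and turns the commanded pose from where the row before left it, along the tool's axes as they then stand; what a row does not reach is not made up. A row lasts 1/10 s, in which the tool goes at most 50 mm and 8.59 degrees, less where a joint would pass 70% of its speed; a pose out of reach is approached as far as the arm can. A call is refused whole if a number of a shift passes 0.05 or a number of a turn 8.59, either way. A call with a gripper value outside its range is refused whole. The fingers move at their own pace and stop on an object; FORCE is the grip in N (left out, the last holds). Time passes only in rows, so rows that do not move let the fingers close, or fill a call up. It gives the time, the measured TCP pose, the force and the opening at its end, in the units of the state.
- sense(): the state, without advancing time (a new reading comes with each control period).
- grab_frame(name): name is "scene" or "top" or "wrist"; returns a dict with "pixels" (420x560x3 uint8, red, green, blue), "K" (3x3 intrinsics, pixels), "extrinsics" (4x4, takes a point from camera to world coordinates). Camera axes: x right, y down, z forward; pixel columns grow to the right and rows downward; lengths in mm; the calibration is good to about 2 mm. A picture is of the moment at which its call begins. There is no depth.
- sign_off(): hands the job in, once; it reports no verdict.
Trained networks look in the newest picture that a camera, given by its name, has taken for a name from the list of things; names that differ only in an ending like _2 or _b are one class to them, and where a whole thing is asked for, a point or a joint stands for the part that bears it (a point fixed in the world has none). Each returns a list of dicts, best first, with "conf" (0 to 1); they miss things now and then, are a little off and sometimes report something else, mostly with a low value. They report only what shows in the picture. A call takes as long as a camera call. They do not tell look-alikes from the thing itself.
- masks_of(camera, target): "pixels" (420x560 bool, what is visible of it) and "centre" ([row, column] in pixels, amid what is visible of it).
The state is a dict: "clock": time; "qpos": joint angles; "qvel": joint speeds; "joint_efforts": joint torques, N m; "eef_pos": TCP position; "tcp_rot": TCP orientation; "contact_force": force on the tool from outside, world axes, zero at the start; "wrist_torque": the same for the moment, N m; "opening": opening from 0.0 (shut) to 1.0 (fully open).
Only numpy, scipy, OpenCV 4.12 (cv2) and the standard library are available. Lean on these libraries where they do the work, as an engineer would, in place of code of your own. Each camera call takes 0.05 s, during which the arm holds its last target.

TASK

The coolant-level float lying in the cradle has its ballast hidden in one end, and nothing on the outside shows which. First lift it level out of the cradle by its middle and hold it still a moment to feel which end is heavy; then stand it heavy end down in the dish of the test stand, under the sensing head, setting it down gently so that it stays upright on its own when you let go. Do not let it drop onto the table, and leave the small parts lying about where they are.

Things in the scene. Friction and masses are not known exactly. Their poses are not given: they have to be found in the camera images.
- float: White cylinder with orange, domed, identical ends, 44 mm across, 140 mm long over the domes (7 mm each), 0.33 to 0.42 kg. Origin: its very centre; x along its length. Ballast is fixed in the +x or -x end, at random each start: centre of gravity about 30 mm from the centre towards it. Standing free, it rights itself (rocking) if the heavy end is down and topples if it is up.
- cradle_seat (a point): Fixed cradle, base 130 x 90 x 12 mm. This point: the axis of a float lying centred in it, 70 mm above the table; x along the float, z up. Two black V saddles 52 mm either side of the middle, 12 mm thick, at most 36 mm wide, so narrower than the float: fingers can close on its sides anywhere. The float lifts straight out and can be laid back.
- stand: Float test stand, fixed. Origin on the table below the dish centre; z up, x towards the post. Dish: flat floor 16 mm above the table, 84 mm across, rim 8 mm high and 54 mm in outer radius. Round post (18 mm, 291 mm tall) 100 mm out along x; a white arm 22 mm square, underside 263 mm up, reaches from it over the dish to 13 mm past its centre.
- dish_floor (a point): Centre of the dish's floor, 16 mm above the table.
- head_tip (a point): Underside of the blue sensing head (24 mm across, 20 mm of it below the arm), straight above the dish centre and 243 mm above the table: a standing float ends 87 mm below it, so there is no room for a gripper coming straight down.
- wrench: Bystander: a steel open-ended wrench 170 mm long, lying flat. Origin at its underside, in the middle of its length.
- bush: Bystander: a stepped brass bush, 28 mm across and 30 mm tall, standing. Origin at its underside.
- collar: Bystander: a dark steel ring, 44 mm outside, 16 mm tall, lying flat. Origin at its underside.
- collet: Bystander: a steel tapered collet, 32 mm across and 34 mm tall, standing. Origin at its underside.
- parallel: Bystander: a dark steel parallel bar 120 x 12 x 24 mm, standing on its long edge. Origin at its underside.
- swarf_cup: Bystander: a grey open cup, 72 mm across and 75 mm tall. Origin at its underside.
Things that resemble listed ones, but are neither listed nor needed, are in the scene too. What is shaped like the part that bears cradle_seat but green or red is not meant.

How it is judged (in metres and radians):
On the way:
1. the float is held level (within about 27 degrees) by the fingers, lifted at least 15 mm clear of the cradle, gripped near its middle, and held still for 0.4 s (angle between the x axis of float and the z axis of stand, either way round above 1.1 rad and z of float in the frame of cradle_seat above 0.015 m and contact force between float and the fingers above 1 N and distance between the grasp point and float below 0.03 m and contact force between float and cradle below 0.1 N and linear speed of float below 0.03 m/s), for 0.4 s.
At the end, for the whole second after the job is handed in: The float stands on the floor of the dish, upright within about 7 degrees, its axis within 24 mm of the dish's centre (anywhere inside the rim), let go and no more than faintly rocking. It can stay so only heavy end down (angle between the x axis of float and the z axis of stand, either way round below 0.12 rad and horizontal distance between float and dish_floor below 0.024 m and height (world z) of float between 0.08 and 0.092 m and contact force between float and stand above 1 N and linear speed of float below 0.03 m/s and angular speed of float below 0.4 rad/s); the robot touches nothing.
It fails at once if the float falls to the table (height (world z) of float below 0.03 m).
It fails at once if the float is dropped or pressed hard (over 40 N) onto the stand (contact force between float and stand above 40 N).
It fails at once if a bystander (wrench, bush, collar, collet, parallel, swarf_cup) is shifted or knocked over (distance of any of wrench, bush, collar, collet, parallel, swarf_cup from where it was at the start of the episode above 0.03 m).
It also fails if it takes over 67 s, if anything falls off the work surface, if the arm or the gripper's body presses on something with over 40 N, if the wrist force passes 120 N, or if a joint passes its speed limit or range.

## Working session

There is one attempt and no reset: what is moved stays moved. The work goes in short steps, Python scripts to look and compute and a shell command to move; the robot and the scene stay as the last step left them, time stands still between calls to the robot, and variables do not carry over. Pictures are saved under pics/ and viewed, and the job is handed in when it is done.

```bash
mkdir -p pics; cat > h.py <<'E'
from rig import *
import numpy as np, cv2
def save(n,name):
    f=grab_frame(n); cv2.imwrite('pics/'+name,f['pixels'][:,:,::-1]); return f
def ray(f,r,c,z):
    K=np.array(f['K']);E=np.array(f['extrinsics'])
    d=E[:3,:3]@np.linalg.inv(K)@[c,r,1]; o=E[:3,3]
    return o+d*(z-o[2])/d[2]
def proj(f,p):
    K=np.array(f['K']);E=np.array(f['extrinsics'])
    q=K@(E[:3,:3].T@(np.array(p)-E[:3,3])); return q[1]/q[2],q[0]/q[2]
E
python3 - <<'E'
from h import *
for n in ['scene','top','wrist']:
    f=save(n,n+'0.png'); print(n,f['extrinsics'],f['K'])
print(sense())
E
```

```text
scene [[-4.67113282e-01  5.38225263e-01 -7.01511759e-01  1.25057649e+03]
 [ 8.84127142e-01  2.94323854e-01 -3.62894840e-01  4.24279426e+02]
 [ 1.11524744e-02 -7.89738587e-01 -6.13342145e-01  8.19795656e+02]
 [ 0.00000000e+00  0.00000000e+00  0.00000000e+00  1.00000000e+00]] [[504.47717571   0.         273.01728508]
 [  0.         504.47717571 208.42670085]
 [  0.           0.           1.        ]]
top [[ 2.64080701e-02 -9.81181662e-01  1.91272476e-01  3.29700845e+02]
 [-9.99591643e-01 -2.80080059e-02 -5.66550706e-03  4.35149181e+01]
 [ 1.09160523e-02 -1.91044754e-01 -9.81520627e-01  1.02903151e+03]
 [ 0.00000000e+00  0.00000000e+00  0.00000000e+00  1.00000000e+00]] [[401.72766679   0.         280.09514125]
 [  0.         401.72766679 202.96366835]
 [  0.           0.           1.        ]]
wrist [[ 4.51732820e-01 -8.50669932e-01 -2.68883107e-01  3.51835717e+02]
 [-8.92152735e-01 -4.31058275e-01 -1.35100930e-01 -5.22392333e+02]
 [-9.77989420e-04  3.00914323e-01 -9.53650677e-01  3.73190003e+02]
 [ 0.00000000e+00  0.00000000e+00  0.00000000e+00  1.00000000e+00]] [[307.9935767    0.         282.74556575]
 [  0.         307.9935767  212.90185527]
 [  0.           0.           1.        ]]
{'clock': 0.15, 'qpos': array([-1.10438154e+00,  3.53523539e-01,  1.63394842e+00, -2.38474474e-06,
        1.15521495e+00, -2.39272661e-03]), 'qvel': array([-2.95698033e-03, -1.23211400e-03, -2.64609102e-03,  2.21325900e-03,
        4.20785786e-04, -4.55556265e-05]), 'joint_efforts': array([ 5.53275895e-04, -6.05638576e+01, -3.42339420e+01,  7.39772872e-05,
        6.16286634e-03, -2.57481366e-05]), 'eef_pos': array([ 282.22953864, -557.24166958,  230.7189793 ]), 'tcp_rot': array([-3.14049840e+00, -4.37546523e-07,  4.68808479e-01]), 'contact_force': array([-0.36507243, -0.18757718, -0.03847909]), 'wrist_torque': array([ 0.00088805, -0.01633428,  0.00274581]), 'opening': 1.0037208757564493}
```

View pics/scene0.png

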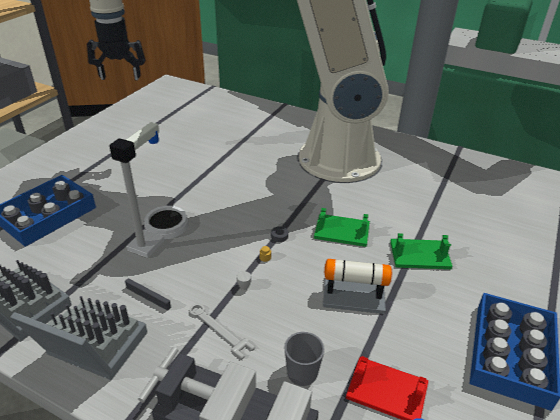

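View pics/top0.png

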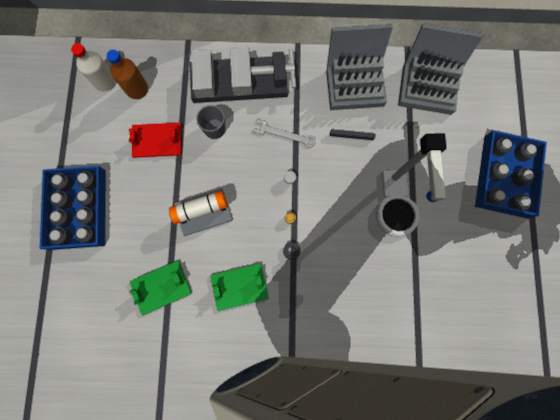

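View pics/wrist0.png

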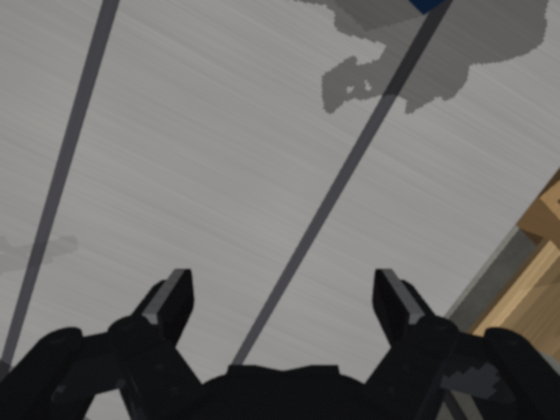

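Candidates for the cradle, as (col,row) in the top view: the grey cradle with the float at (199,207). The look-alikes are green at (160,287) and (239,287) and red at (156,140), all empty. I choose the grey one, which also holds the only float. The stand is at (398,214). Next I'll measure and check a crop.

```bash
python3 - <<'E'
from h import *
fr={}
for n in ['top','scene']:
    f=fr[n]=grab_frame(n)
    for t in ['float','stand','cradle_seat','wrench','bush','collar','collet','parallel','swarf_cup']:
        for m in masks_of(n,t)[:3]:
            if m['conf']<.3: continue
            r,c=m['centre']; z={'float':70,'stand':16}.get(t,10)
            print(n,t,round(m['conf'],2),np.round([c,r]),np.round(ray(f,r,c,z)))
            if t=='float':
                p=np.argwhere(m['pixels']); mu=p.mean(0)
                W=np.array([ray(f,a,b,70)[:2] for a,b in p]); u,s,v=np.linalg.svd(W-W.mean(0),full_matrices=False)
                t_=(W-W.mean(0))@v[0]; 
                print('  axis',v[0],np.degrees(np.arctan2(v[0][1],v[0][0])),W.mean(0),'ext',t_.min(),t_.max())
c=fr['top']['pixels'][170:260,140:260,::-1]; s=fr['scene']['pixels'][190:320,290:420,::-1]
st=fr['top']['pixels'][110:250,350:470,::-1]; ss=fr['scene']['pixels'][110:270,90:220,::-1]
R=lambda a:cv2.resize(a,(390,290),interpolation=cv2.INTER_CUBIC)
cv2.imwrite('pics/crop1.png',np.vstack([np.hstack([R(c),R(s)]),np.hstack([R(st),R(ss)])]))
E
```

```text
top float 0.56 [197. 210.] [495. 238.  70.]
  axis [ 0.34045431 -0.94026106] -70.0954444981886 [501.42921897 237.45495445] ext -69.95788272702035 70.82171604873525
top stand 0.95 [408. 190.] [ 570. -292.   16.]
top cradle_seat 0.79 [158. 286.] [309. 334.  10.]
top cradle_seat 0.73 [155. 139.] [693. 374.  10.]
top cradle_seat 0.7 [205. 219.] [480. 228.  10.]
top wrench 0.62 [284. 132.] [721.  32.  10.]
top collar 0.54 [294. 256.] [393.  -0.  10.]
top collet 0.71 [292. 176.] [600.   9.  10.]
top parallel 0.52 [351. 135.] [ 719. -148.   10.]
top swarf_cup 0.94 [210. 120.] [751. 232.  10.]
top swarf_cup 0.4 [206. 218.] [484. 227.  10.]
scene float 0.94 [358. 271.] [498. 236.  70.]
  axis [-0.34308403  0.93930471] 110.06488182504526 [498.84714154 237.83355281] ext -71.66488878229593 70.34580827455231
scene stand 0.73 [150. 216.] [ 508. -313.   16.]
scene cradle_seat 0.87 [341. 229.] [316. 133.  10.]
scene cradle_seat 0.76 [356. 295.] [506. 243.  10.]
scene cradle_seat 0.6 [418. 253.] [312. 327.  10.]
scene wrench 0.7 [220. 329.] [722.  35.  10.]
scene bush 0.6 [267. 254.] [485.  15.  10.]
scene bush 0.32 [360. 270.] [431. 225.  10.]
scene collar 0.6 [281. 234.] [407.  11.  10.]
scene parallel 0.62 [149. 292.] [ 711. -152.   10.]
scene swarf_cup 0.98 [306. 354.] [695. 211.  10.]
scene swarf_cup 0.62 [222. 334.] [731.  45.  10.]
```

View pics/crop1.png

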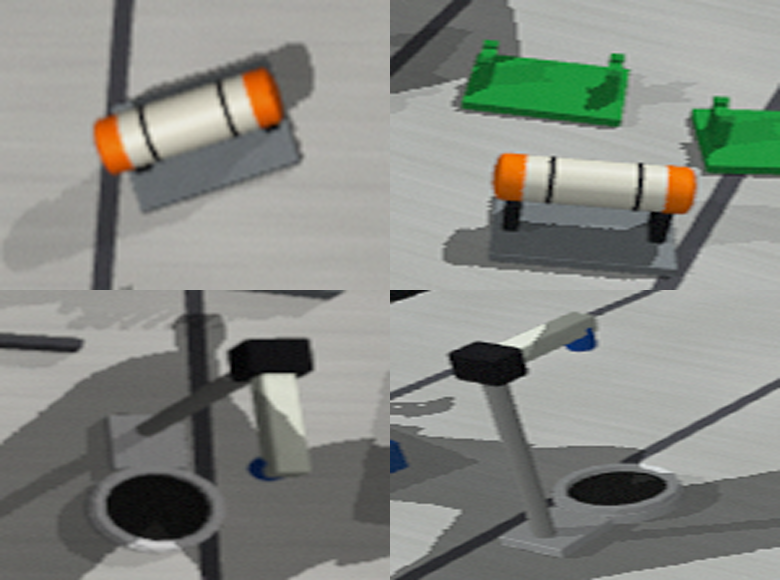

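The crop shows the white and orange float in the grey cradle (top view 199,207). The dish floor is black, centred near (398,214) in top and (165,221) in scene, with the blue head above it. Next I'll measure the dish, post and head.

```bash
python3 - <<'E'
from h import *
for n,(c0,r0),w in [('top',(398,214),24),('scene',(165,221),24)]:
    f=grab_frame(n); p=f['pixels'].astype(int)
    m=np.zeros(p.shape[:2],np.uint8); m[r0-w:r0+w,c0-w:c0+w]=(p[r0-w:r0+w,c0-w:c0+w].max(2)<60)
    k,l,s,ce=cv2.connectedComponentsWithStats(m); i=l[r0,c0]; i=i or 1+np.argmax(s[1:,4])
    print(n,s[i],ce[i])
    cs,_=cv2.findContours((l==i).astype(np.uint8),0,2); W=np.array([ray(f,q[0][1],q[0][0],16)[:2] for q in cs[0]])
    (x,y),r=cv2.minEnclosingCircle(W.astype(np.float32)); print(' circ',x,y,r, W.min(0),W.max(0))
    # blue head
    b=(p[:,:,2]>p[:,:,0]+50)&(p[:,:,2]>90)
    rr=slice(180,215) if n=='top' else slice(115,150); cc=slice(415,450) if n=='top' else slice(135,170)
    q=np.argwhere(b[rr,cc])+[rr.start,cc.start]; print(' head px',q.mean(0),ray(f,*q.mean(0),250), q.min(0),q.max(0))
    # black post cap
    rr,cc=(slice(130,158),slice(415,450)) if n=='top' else (slice(135,165),slice(105,140))
    q=np.argwhere(p[rr,cc].max(2)<50)+[rr.start,cc.start]; print(' cap',q.mean(0),ray(f,*q.mean(0),285))
    print(' dish floor proj', proj(f,[500,-270,16]))
E
```

```text
top [383 199  32  32 800] [398.33875 214.3375 ]
 circ 505.94952392578125 -265.7292785644531 41.55622863769531 [ 465.55204113 -306.630729  ] [ 546.45038376 -226.4880688 ]<stdin>:12: RuntimeWarning: Mean of empty slice.
  ret = um.true_divide(
Traceback (most recent call last):
ValueError: zero-size array to reduction operation minimum which has no identity
```

```bash
python3 - <<'E'
from h import *
for n,(c0,r0),w in [('top',(398,214),24),('scene',(165,221),24)]:
    f=grab_frame(n); p=f['pixels'].astype(int)
    m=np.zeros(p.shape[:2],np.uint8); m[r0-w:r0+w,c0-w:c0+w]=(p[r0-w:r0+w,c0-w:c0+w].max(2)<60)
    k,l,s,ce=cv2.connectedComponentsWithStats(m); i=l[r0,c0]; i=i or 1+np.argmax(s[1:,4])
    cs,_=cv2.findContours((l==i).astype(np.uint8),0,2); W=np.array([ray(f,q[0][1],q[0][0],16)[:2] for q in cs[0]])
    print(n,cv2.minEnclosingCircle(W.astype(np.float32)))
    # cap, post top
    rr,cc=(slice(130,158),slice(415,450)) if n=='top' else (slice(135,165),slice(105,140))
    q=np.argwhere(p[rr,cc].max(2)<50)+[rr.start,cc.start]; print(' cap',q.mean(0),ray(f,*q.mean(0),280))
    for P in ([506,-266,243],[506,-266,16]): print(' proj',P,proj(f,P)[::-1])
    for (c,r,z) in ([(432,198,243)] if n=='top' else [(154,138,253),(141,246,3)]): print(' pt',c,r,ray(f,r,c,z))
E
```

```text
top ((505.94952392578125, -265.7292785644531), 41.55622863769531)
 cap [142.7294686  432.38164251] [ 604.76340023 -256.80436989  280.        ]
 proj [506, -266, 243] (np.float64(432.1598280907565), np.float64(195.92186430683265))
 proj [506, -266, 16] (np.float64(398.29234786016536), np.float64(214.36330460880492))
 pt 432 198 [ 501.7202696  -265.48110275  243.        ]
scene ((499.92431640625, -269.6051025390625), 40.95677185058594)
 cap [150.25321888 122.34763948] [ 609.66069481 -254.45651267  280.        ]
 proj [506, -266, 243] (np.float64(152.59579443708023), np.float64(141.97611846173749))
 proj [506, -266, 16] (np.float64(164.8320238559167), np.float64(220.73061237713188))
 pt 154 138 [ 503.64692996 -262.26458385  253.        ]
 pt 141 246 [ 598.20308628 -268.21098537    3.        ]
```

Float: centre ≈ (500,237.5,70), axis at 110°. Dish: ≈ (504,-267), post along about +5°. First I raise the tool and turn it to yaw 110°.

```bash
python3 -m inch '[{"tz":-0.012,"spin":-8.3},{"tz":-0.012,"spin":-8.3},{"tz":-0.012,"spin":-8.3},{"tz":-0.012,"spin":-8.3},{"tz":-0.012,"spin":-8.3},{"tz":-0.012,"spin":-8.3},{"tz":-0.012,"spin":-8.3},{"tz":-0.012,"spin":-8.3}]'
python3 -m inch '[{"spin":-8.3},{"spin":-8.4},{"tx":0.03,"ty":0.021},{"tx":0.03,"ty":0.021},{"tx":0.03,"ty":0.021},{"tx":0.03,"ty":0.021},{"tx":0.03,"ty":0.021},{"tx":0.03,"ty":0.021}]'
```

```text
$[0]: bad value
$[0]: bad value
```

Rows need all the keys.

```bash
python3 -m inch '[{"gripper":0.085,"tx":0,"ty":0,"tz":-0.012,"spin":-8.3},{"gripper":0.085,"tx":0,"ty":0,"tz":-0.012,"spin":-8.3},{"gripper":0.085,"tx":0,"ty":0,"tz":-0.012,"spin":-8.3},{"gripper":0.085,"tx":0,"ty":0,"tz":-0.012,"spin":-8.3},{"gripper":0.085,"tx":0,"ty":0,"tz":-0.012,"spin":-8.3},{"gripper":0.085,"tx":0,"ty":0,"tz":-0.012,"spin":-8.3},{"gripper":0.085,"tx":0,"ty":0,"tz":-0.012,"spin":-8.3},{"gripper":0.085,"tx":0,"ty":0,"tz":-0.012,"spin":-8.3}]'
```

```text
clock: 2.1
eef_pos: [282.4, -557.6, 327.8]
tcp_rot: [3.142, 0.0, 1.634]
contact_force: [0.5, 0.3, 1.0]
opening: 0.991
```

```bash
python3 -m inch '[{"gripper":0.085,"tx":0,"ty":0,"tz":0,"spin":-8.2},{"gripper":0.085,"tx":0,"ty":0,"tz":0,"spin":-8.2},{"gripper":0.085,"tx":0.038,"ty":0.027,"tz":0,"spin":0},{"gripper":0.085,"tx":0.038,"ty":0.027,"tz":0,"spin":0},{"gripper":0.085,"tx":0.038,"ty":0.027,"tz":0,"spin":0},{"gripper":0.085,"tx":0.038,"ty":0.027,"tz":0,"spin":0},{"gripper":0.085,"tx":0.038,"ty":0.027,"tz":0,"spin":0},{"gripper":0.085,"tx":0.038,"ty":0.027,"tz":0,"spin":0}]'
python3 -m inch '[{"gripper":0.085,"tx":0.038,"ty":0.027,"tz":0,"spin":0},{"gripper":0.085,"tx":0.038,"ty":0.027,"tz":0,"spin":0},{"gripper":0.085,"tx":0.038,"ty":0.027,"tz":0,"spin":0},{"gripper":0.085,"tx":0.038,"ty":0.027,"tz":0,"spin":0},{"gripper":0.085,"tx":0.038,"ty":0.027,"tz":0,"spin":0},{"gripper":0.085,"tx":0.038,"ty":0.027,"tz":0,"spin":0},{"gripper":0.085,"tx":0.038,"ty":0.027,"tz":0,"spin":0},{"gripper":0.085,"tx":0.038,"ty":0.027,"tz":0,"spin":0}]'
python3 -c "
from h import *
s=sense();p=s['eef_pos'];y=s['tcp_rot'][2];d=np.array([500-p[0],237.5-p[1]]);c,q=np.cos(y),np.sin(y)
print(p,np.degrees(y),'tx',d[0]*c+d[1]*q,'ty',d[0]*q-d[1]*c)"
```

```text
clock: 2.9
eef_pos: [358.3, -286.6, 327.5]
tcp_rot: [3.141, 0.0, 1.913]
contact_force: [1.0, -0.4, 0.0]
opening: 0.994
clock: 3.7
eef_pos: [459.5, 72.6, 327.6]
tcp_rot: [3.141, 0.0, 1.914]
contact_force: [0.8, -1.4, 0.1]
opening: 0.996
[459.51279569  72.60253204 327.63053467] 109.67204077967705 tx 141.6437730965158 ty 93.63455663392571
```

```bash
python3 -m inch '[{"gripper":0.085,"tx":0.0354,"ty":0.0234,"tz":0,"spin":0},{"gripper":0.085,"tx":0.0354,"ty":0.0234,"tz":0,"spin":0},{"gripper":0.085,"tx":0.0354,"ty":0.0234,"tz":0,"spin":0},{"gripper":0.085,"tx":0.0354,"ty":0.0234,"tz":0,"spin":0},{"gripper":0.085,"tx":0,"ty":0,"tz":0.04,"spin":0},{"gripper":0.085,"tx":0,"ty":0,"tz":0.04,"spin":0},{"gripper":0.085,"tx":0,"ty":0,"tz":0.03,"spin":0},{"gripper":0.085,"tx":0,"ty":0,"tz":0.0,"spin":0}]' 60
python3 - <<'E'
from h import *
f=save('wrist','w1.png'); s=sense(); print(s['eef_pos'])
for P in ([500,237.5,70],[476,303,70],[524,171.7,70]): print(proj(f,P)[::-1])
for m in masks_of('wrist','float')[:2]:
    p=np.argwhere(m['pixels']); W=np.array([ray(f,a,b,70)[:2] for a,b in p]);u,sv,v=np.linalg.svd(W-W.mean(0),full_matrices=False)
    print(m['conf'],W.mean(0),np.degrees(np.arctan2(v[0][1],v[0][0])))
E
```

```text
clock: 4.5
eef_pos: [497.3, 234.4, 213.4]
tcp_rot: [-3.134, 0.001, 1.914]
contact_force: [-0.8, -0.4, 0.2]
opening: 0.996
[498.8341508  234.97543666 216.04854955]
(np.float64(286.6537757071297), np.float64(197.43225175813754))
(np.float64(286.3367440514032), np.float64(121.49916443879273))
(np.float64(286.8291779880619), np.float64(263.5267355214726))
0.75 [501.22687183 239.32539436] -70.17646368181212
```

View pics/w1.png

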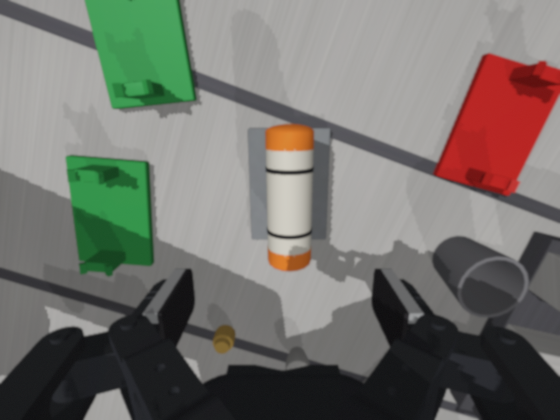

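The float shows at (289,197), central and aligned with the jaws. The green look-alikes at (110,212) and (140,50) are clear of the fingers. Descending.

```bash
python3 -m inch '[{"gripper":0.085,"tx":0.002,"ty":0.002,"tz":0.03,"spin":0},{"gripper":0.085,"tx":0,"ty":0,"tz":0.03,"spin":0},{"gripper":0.085,"tx":0,"ty":0,"tz":0.03,"spin":0},{"gripper":0.085,"tx":0,"ty":0,"tz":0.03,"spin":0},{"gripper":0.085,"tx":0,"ty":0,"tz":0.025,"spin":0},{"gripper":0.085,"tx":0,"ty":0,"tz":0.02,"spin":0},{"gripper":0.085,"tx":0,"ty":0,"tz":0,"spin":0},{"gripper":0.085,"tx":0,"ty":0,"tz":0,"spin":0}]' 60
python3 -m inch '[{"gripper":0.03,"tx":0,"ty":0,"tz":0,"spin":0},{"gripper":0.03,"tx":0,"ty":0,"tz":0,"spin":0},{"gripper":0.03,"tx":0,"ty":0,"tz":0,"spin":0},{"gripper":0.03,"tx":0,"ty":0,"tz":0,"spin":0},{"gripper":0.03,"tx":0,"ty":0,"tz":0,"spin":0},{"gripper":0.03,"tx":0,"ty":0,"tz":0,"spin":0},{"gripper":0.03,"tx":0,"ty":0,"tz":0,"spin":0},{"gripper":0.03,"tx":0,"ty":0,"tz":0,"spin":0}]' 100
python3 -c "
from h import *
save('scene','s2.png');s=sense();print(s['eef_pos'],s['contact_force'],s['wrist_torque'],s['opening'])"
```

```text
clock: 5.4
eef_pos: [502.5, 238.6, 54.0]
tcp_rot: [3.139, -0.0, 1.914]
contact_force: [-0.4, -0.3, 0.3]
opening: 0.996
clock: 6.2
eef_pos: [501.0, 238.0, 53.8]
tcp_rot: [3.141, -0.0, 1.914]
contact_force: [-4.6, -1.7, 15.2]
opening: 0.491
[501.0533834  238.04153448  53.81073683] [-5.03856591 -1.88011005 13.81538899] [-0.34778889  0.82863992  0.07374728] 0.4885483388686823
```

View pics/s2.png

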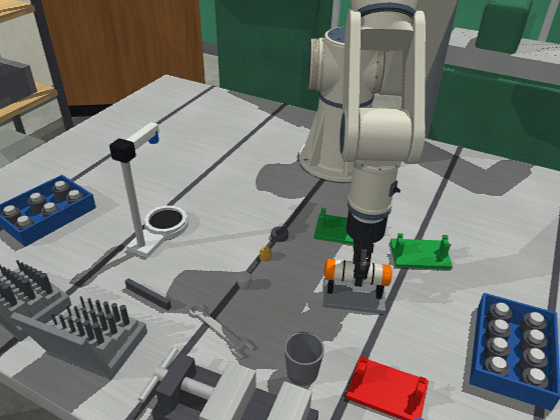

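Gripped at the middle (float at 358,272 in scene). Lifting 40 mm level and holding.

```bash
python3 -m inch '[{"gripper":0.03,"tx":0,"ty":0,"tz":-0.005,"spin":0},{"gripper":0.03,"tx":0,"ty":0,"tz":-0.01,"spin":0},{"gripper":0.03,"tx":0,"ty":0,"tz":-0.01,"spin":0},{"gripper":0.03,"tx":0,"ty":0,"tz":-0.01,"spin":0},{"gripper":0.03,"tx":0,"ty":0,"tz":-0.005,"spin":0},{"gripper":0.03,"tx":0,"ty":0,"tz":0,"spin":0},{"gripper":0.03,"tx":0,"ty":0,"tz":0,"spin":0},{"gripper":0.03,"tx":0,"ty":0,"tz":0,"spin":0}]'
python3 -m inch '[{"gripper":0.03,"tx":0,"ty":0,"tz":0,"spin":0},{"gripper":0.03,"tx":0,"ty":0,"tz":0,"spin":0},{"gripper":0.03,"tx":0,"ty":0,"tz":0,"spin":0},{"gripper":0.03,"tx":0,"ty":0,"tz":0,"spin":0},{"gripper":0.03,"tx":0,"ty":0,"tz":0,"spin":0},{"gripper":0.03,"tx":0,"ty":0,"tz":0,"spin":0},{"gripper":0.03,"tx":0,"ty":0,"tz":0,"spin":0},{"gripper":0.03,"tx":0,"ty":0,"tz":0,"spin":0}]'
python3 - <<'E'
from h import *
F=[];T=[]
for i in range(4):
    f=save('scene','s3.png');s=sense();F.append(s['contact_force']);T.append(s['wrist_torque'])
w=save('wrist','w3.png')
print(s['eef_pos'],np.mean(F,0),np.std(F,0),np.mean(T,0),np.std(T,0))
print(np.array(w['extrinsics'])[:3,:3])
a=cv2.imread('pics/s3.png')[200:330,280:440];b=cv2.imread('pics/w3.png')
cv2.imwrite('pics/c3.png',np.hstack([cv2.resize(a,(400,300)),cv2.resize(b,(400,300))]))
E
```

```text
clock: 7.05
eef_pos: [500.8, 237.8, 91.9]
tcp_rot: [-3.141, 0.0, 1.914]
contact_force: [-0.0, -0.3, -3.9]
opening: 0.493
clock: 7.85
eef_pos: [501.1, 238.0, 92.3]
tcp_rot: [3.142, 0.0, 1.914]
contact_force: [0.3, -1.0, -3.5]
opening: 0.49
[501.08225121 237.96159316  92.31028812] [ 0.35700445 -0.02524914 -3.66487885] [0.47853352 0.32689706 0.39351563] [-0.11160209 -0.02507293  0.00012166] [0.04728379 0.01561449 0.0137504 ]
[[ 9.41733878e-01  3.21084505e-01  1.00209995e-01]
 [ 3.36357653e-01 -8.98157713e-01 -2.83154115e-01]
 [-9.12018998e-04  3.00362221e-01 -9.53824776e-01]]
```

View pics/c3.png

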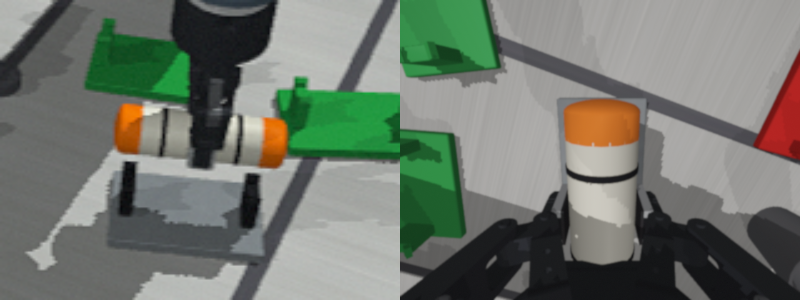

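Holding it at 3.67 N weight, the torque is (-0.11,-0.025) N m, so the centre of gravity is about 31 mm from the grasp towards +y. The heavy end is therefore the tool +x end (world 110°), the right end at (385,275) in scene. The pictures show it level and clear of the cradle. The tool cannot tilt, so I'll lay it back, regrip near the light end with a soft grip, and let it swing down.

```bash
python3 -m inch '[{"gripper":0.03,"tx":0,"ty":0,"tz":0.008,"spin":0},{"gripper":0.03,"tx":0,"ty":0,"tz":0.01,"spin":0},{"gripper":0.03,"tx":0,"ty":0,"tz":0.01,"spin":0},{"gripper":0.03,"tx":0,"ty":0,"tz":0.006,"spin":0},{"gripper":0.03,"tx":0,"ty":0,"tz":0.004,"spin":0},{"gripper":0.03,"tx":0,"ty":0,"tz":0,"spin":0},{"gripper":0.03,"tx":0,"ty":0,"tz":0,"spin":0},{"gripper":0.03,"tx":0,"ty":0,"tz":0,"spin":0}]'
python3 -m inch '[{"gripper":0.06,"tx":0,"ty":0,"tz":0,"spin":0},{"gripper":0.07,"tx":0,"ty":0,"tz":0,"spin":0},{"gripper":0.07,"tx":0,"ty":0,"tz":0,"spin":0},{"gripper":0.07,"tx":0,"ty":0,"tz":0,"spin":0},{"gripper":0.07,"tx":-0.015,"ty":0,"tz":0,"spin":0},{"gripper":0.07,"tx":-0.02,"ty":0,"tz":0,"spin":0},{"gripper":0.07,"tx":-0.015,"ty":0,"tz":0,"spin":0},{"gripper":0.07,"tx":0,"ty":0,"tz":0,"spin":0}]'
python3 -c "
from h import *
f=save('scene','s4.png');s=sense();print(s['eef_pos'],s['contact_force'],s['opening'])
a=cv2.imread('pics/s4.png')[200:330,280:440]; cv2.imwrite('pics/c4.png',cv2.resize(a,(640,520)))"
```

```text
clock: 8.9
eef_pos: [501.0, 238.0, 54.2]
tcp_rot: [-3.141, -0.0, 1.914]
contact_force: [-0.1, -0.2, -3.1]
opening: 0.491
clock: 9.7
eef_pos: [518.6, 188.9, 54.3]
tcp_rot: [3.142, 0.0, 1.912]
contact_force: [0.4, -0.0, 0.3]
opening: 0.816
[518.30881059 189.76692322  54.31365968] [-0.63619688  0.19907775 -0.43082502] 0.8228746018513546
```

View pics/c4.png

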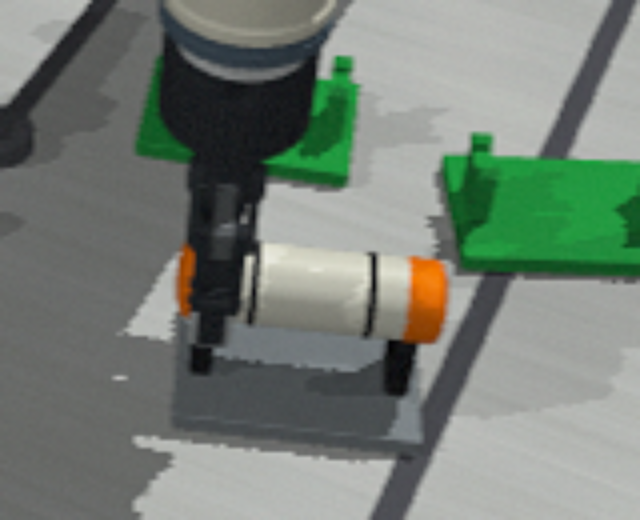

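The float is back in its seat, and the fingers are around the light end (c4 ≈ (220,280)). Gripping softly and lifting.

```bash
python3 -m inch '[{"gripper":0.03,"tx":0,"ty":0,"tz":0,"spin":0},{"gripper":0.03,"tx":0,"ty":0,"tz":0,"spin":0},{"gripper":0.03,"tx":0,"ty":0,"tz":0,"spin":0},{"gripper":0.03,"tx":0,"ty":0,"tz":0,"spin":0},{"gripper":0.03,"tx":0,"ty":0,"tz":0,"spin":0},{"gripper":0.03,"tx":0,"ty":0,"tz":-0.005,"spin":0},{"gripper":0.03,"tx":0,"ty":0,"tz":-0.01,"spin":0},{"gripper":0.03,"tx":0,"ty":0,"tz":-0.01,"spin":0}]' 20
python3 -m inch '[{"gripper":0.03,"tx":0,"ty":0,"tz":-0.01,"spin":0},{"gripper":0.03,"tx":0,"ty":0,"tz":-0.01,"spin":0},{"gripper":0.03,"tx":0,"ty":0,"tz":-0.01,"spin":0},{"gripper":0.03,"tx":0,"ty":0,"tz":-0.01,"spin":0},{"gripper":0.03,"tx":0,"ty":0,"tz":-0.01,"spin":0},{"gripper":0.03,"tx":0,"ty":0,"tz":-0.01,"spin":0},{"gripper":0.03,"tx":0,"ty":0,"tz":-0.01,"spin":0},{"gripper":0.03,"tx":0,"ty":0,"tz":0,"spin":0}]'
python3 -c "
from h import *
f=save('scene','s5.png');s=sense();print(s['eef_pos'],s['contact_force'],s['wrist_torque'],s['opening'])
a=cv2.imread('pics/s5.png')[160:330,260:440]; cv2.imwrite('pics/c5.png',cv2.resize(a,(600,567)))"
```

```text
clock: 10.55
eef_pos: [517.6, 190.9, 79.9]
tcp_rot: [-3.141, -0.0, 1.914]
contact_force: [0.2, 0.1, -2.1]
opening: 0.507
clock: 11.35
eef_pos: [518.8, 191.3, 150.9]
tcp_rot: [3.139, -0.0, 1.914]
contact_force: [0.3, 0.6, -3.7]
opening: 0.512
[518.38439158 191.05759747 150.07142334] [-0.05319141 -0.54335369 -3.55550084] [-0.12170088 -0.05495967  0.03032313] 0.5083161665956794
```

View pics/c5.png

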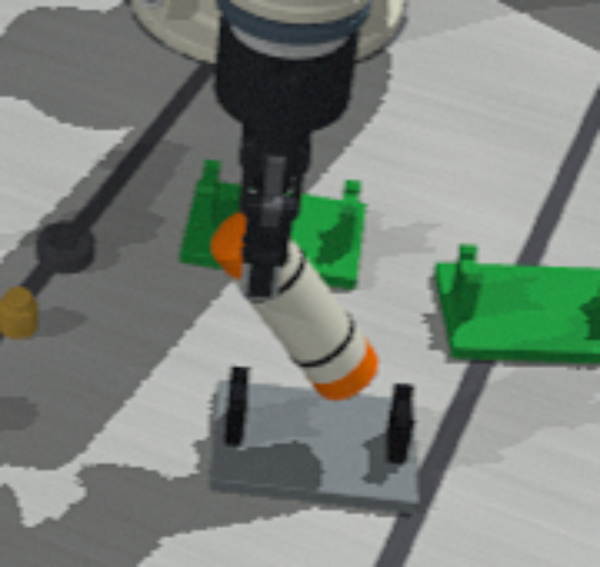

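It pivots in the pads as hoped and is now about 35° from vertical. Raising higher and letting it settle.

```bash
python3 -m inch '[{"gripper":0.03,"tx":0,"ty":0,"tz":-0.01,"spin":0},{"gripper":0.03,"tx":0,"ty":0,"tz":-0.01,"spin":0},{"gripper":0.03,"tx":0,"ty":0,"tz":-0.015,"spin":0},{"gripper":0.03,"tx":0,"ty":0,"tz":-0.015,"spin":0},{"gripper":0.03,"tx":0,"ty":0,"tz":-0.01,"spin":0},{"gripper":0.03,"tx":0,"ty":0,"tz":0,"spin":0},{"gripper":0.03,"tx":0,"ty":0,"tz":0,"spin":0},{"gripper":0.03,"tx":0,"ty":0,"tz":0,"spin":0}]'
python3 -c "
from h import *
f=save('scene','s6.png');s=sense();print(s['eef_pos'],s['contact_force'],s['wrist_torque'],s['opening'])
a=cv2.imread('pics/s6.png')[130:330,260:440]; cv2.imwrite('pics/c6.png',cv2.resize(a,(540,600)))"
```

```text
clock: 12.2
eef_pos: [517.4, 190.7, 208.5]
tcp_rot: [-3.14, -0.0, 1.914]
contact_force: [0.4, -0.1, -4.2]
opening: 0.507
[517.4018824  190.6986109  208.48865405] [-0.33181072  0.2951202  -4.40331415] [-0.17623122 -0.06888488 -0.07657244] 0.5129870378105147
```

View pics/c6.png

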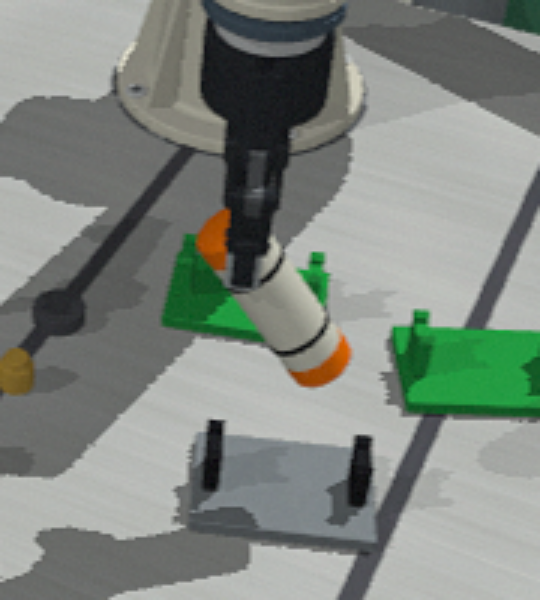

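```bash
cat >> h.py <<'E'
def tilt_err(f,s,px,L=120.6):
    """best tilt (deg, + = bottom toward tool +x) so that dome tip projects at px(col,row)"""
    y=s['tcp_rot'][2]; ux=np.array([np.cos(y),np.sin(y),0]); g=s['eef_pos']+[0,0,19]
    b=[]
    for t in np.arange(-60,95,.5):
        a=np.radians(t); p=g+L*(np.sin(a)*ux-np.cos(a)*np.array([0,0,1])); r,c=proj(f,p); b.append((np.hypot(c-px[0],r-px[1]),t,p))
    return min(b,key=lambda q:q[0])
E
python3 - <<'E'
from h import *
f=grab_frame('scene');s=sense()
print(tilt_err(f,s,(366,255)), s['wrist_torque'])
E
```

```text
(np.float64(0.7278059194261445), np.float64(30.0), array([497.16856829, 247.50947964, 123.06882761])) [-0.1647273  -0.04524464 -0.00403283]
```

Tilt is 30°, bottom towards tool +x. At the stand I need a small lean the other way, because the gripper body has to stay on the open side of the head. I'll push the bottom against the fixed cradle's inner saddle face to rotate the float in the pads.

```bash
python3 -m inch '[{"gripper":0.03,"tx":0,"ty":0,"tz":0.01,"spin":0},{"gripper":0.03,"tx":0,"ty":0,"tz":0.015,"spin":0},{"gripper":0.03,"tx":0,"ty":0,"tz":0.015,"spin":0},{"gripper":0.03,"tx":0,"ty":0,"tz":0.015,"spin":0},{"gripper":0.03,"tx":0,"ty":0,"tz":0.015,"spin":0},{"gripper":0.03,"tx":0,"ty":0,"tz":0.015,"spin":0},{"gripper":0.03,"tx":0,"ty":0,"tz":0.012,"spin":0},{"gripper":0.03,"tx":0,"ty":0,"tz":0,"spin":0}]'
python3 -m inch '[{"gripper":0.03,"tx":0.008,"ty":0,"tz":0,"spin":0},{"gripper":0.03,"tx":0.008,"ty":0,"tz":0,"spin":0},{"gripper":0.03,"tx":0.008,"ty":0,"tz":0,"spin":0},{"gripper":0.03,"tx":0.008,"ty":0,"tz":0,"spin":0},{"gripper":0.03,"tx":0.008,"ty":0,"tz":0,"spin":0},{"gripper":0.03,"tx":0.008,"ty":0,"tz":0,"spin":0},{"gripper":0.03,"tx":0.006,"ty":0,"tz":0,"spin":0},{"gripper":0.03,"tx":0.006,"ty":0,"tz":0,"spin":0}]'
python3 -c "
from h import *
f=save('scene','s7.png');s=sense();print(s['eef_pos'],s['contact_force'],s['wrist_torque'],s['opening'])
a=cv2.imread('pics/s7.png')[150:330,260:440]; cv2.imwrite('pics/c7.png',cv2.resize(a,(540,540)))"
```

```text
clock: 13.1
eef_pos: [516.5, 190.4, 110.1]
tcp_rot: [-3.138, 0.0, 1.914]
contact_force: [-0.5, 0.6, -4.3]
opening: 0.509
clock: 13.9
eef_pos: [498.0, 248.0, 112.8]
tcp_rot: [3.141, 0.0, 1.914]
contact_force: [0.2, -4.0, 3.5]
opening: 0.511
[497.71969565 248.64134084 112.79172233] [-0.39380823 -0.60156373  3.73196677] [-0.50633581 -0.12877424 -0.0250027 ] 0.511043705512746
```

View pics/c7.png

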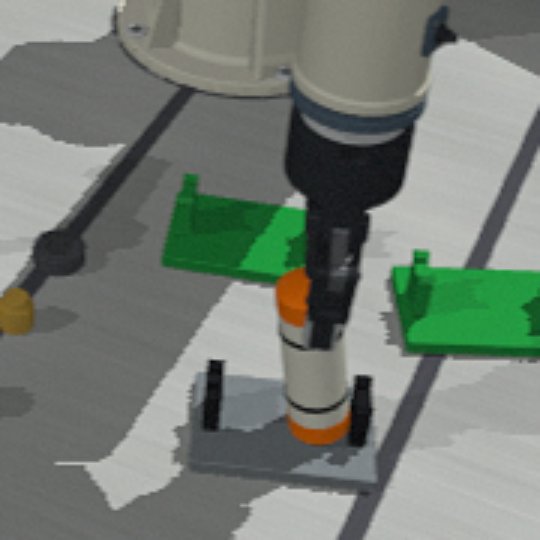

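Now nearly vertical, but touching the cradle base. Raising 14 mm and pushing further.

```bash
python3 -m inch '[{"gripper":0.03,"tx":0,"ty":0,"tz":-0.007,"spin":0},{"gripper":0.03,"tx":0,"ty":0,"tz":-0.007,"spin":0},{"gripper":0.03,"tx":0.006,"ty":0,"tz":0,"spin":0},{"gripper":0.03,"tx":0.007,"ty":0,"tz":0,"spin":0},{"gripper":0.03,"tx":0.007,"ty":0,"tz":0,"spin":0},{"gripper":0.03,"tx":0.006,"ty":0,"tz":0,"spin":0},{"gripper":0.03,"tx":0.002,"ty":0,"tz":0,"spin":0},{"gripper":0.03,"tx":0,"ty":0,"tz":0,"spin":0}]'
python3 -c "
from h import *
f=save('scene','s8.png');s=sense();print(s['eef_pos'],s['contact_force'],s['wrist_torque'],s['opening'])
a=cv2.imread('pics/s8.png')[150:330,260:440]; cv2.imwrite('pics/c8.png',cv2.resize(a,(540,540)))"
```

```text
clock: 14.75
eef_pos: [488.1, 274.1, 126.2]
tcp_rot: [-3.141, 0.0, 1.915]
contact_force: [1.1, -2.2, -2.4]
opening: 0.512
[488.11444466 273.97489675 126.12299887] [ 0.60063135 -1.54024813 -3.58727427] [-0.23997229 -0.16902211 -0.01043929] 0.5142332357417454
```

View pics/c8.png

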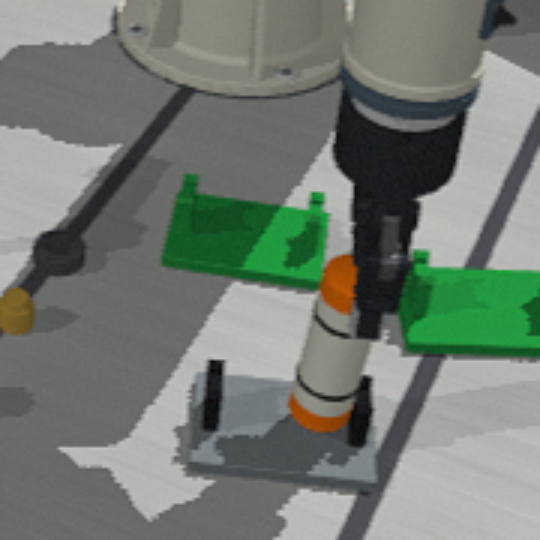

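```bash
python3 -m inch '[{"gripper":0.03,"tx":0,"ty":0,"tz":0,"spin":0},{"gripper":0.03,"tx":-0.01,"ty":0,"tz":-0.01,"spin":0},{"gripper":0.03,"tx":0,"ty":0,"tz":-0.015,"spin":0},{"gripper":0.03,"tx":0,"ty":0,"tz":-0.02,"spin":0},{"gripper":0.03,"tx":0,"ty":0,"tz":-0.02,"spin":0},{"gripper":0.03,"tx":0,"ty":0,"tz":-0.015,"spin":0},{"gripper":0.03,"tx":0,"ty":0,"tz":-0.01,"spin":0},{"gripper":0.03,"tx":0,"ty":0,"tz":0,"spin":0}]' 40
cat >> h.py <<'E'
def plane_pts(f,s):
    """float mask pixels -> coords (s along tool x, z) in the vertical plane through the grasp; PCA axis"""
    n=[k for k in ('scene',)][0]
    m=masks_of('scene','float')[0]; y=s['tcp_rot'][2]; ux=np.array([np.cos(y),np.sin(y),0]); nn=np.array([np.sin(y),-np.cos(y),0]); g=s['eef_pos']+[0,0,19]
    K=np.array(f['K']);E=np.array(f['extrinsics']); o=E[:3,3]; P=np.argwhere(m['pixels'])
    d=(E[:3,:3]@np.linalg.inv(K)@np.c_[P[:,1],P[:,0],np.ones(len(P))].T).T
    t=((g-o)@nn)/(d@nn); W=o+d*t[:,None]-g
    return m,np.c_[W@ux,W[:,2]]
E
python3 - <<'E'
from h import *
f=save('scene','s9.png');s=sense();print(s['eef_pos'],s['contact_force'],s['wrist_torque'],s['opening'])
m,Q=plane_pts(f,s); mu=Q.mean(0);u,v_,v=np.linalg.svd(Q-mu,full_matrices=False)
print(m['conf'],len(Q),mu,v[0],np.degrees(np.arctan2(v[0][0],v[0][1])),((Q-mu)@v[0]).min(),((Q-mu)@v[0]).max())
a=cv2.imread('pics/s9.png')[100:300,260:440];b=m['pixels'][100:300,260:440]; c=a.copy(); c[b]=c[b]//2+[0,0,120]
cv2.imwrite('pics/c9.png',cv2.resize(np.hstack([a,c]),(792,440)))
E
```

```text
clock: 15.6
eef_pos: [492.5, 264.4, 218.0]
tcp_rot: [3.139, -0.001, 1.914]
contact_force: [0.4, -0.6, -4.1]
opening: 0.504
[491.99157984 264.19734907 216.85981154] [ 0.38953073 -0.14782269 -4.60625934] [ 0.0245187   0.07302941 -0.00583977] 0.5043254161173178
0.91 1201 [-14.55057155 -58.58778991] [ 0.03469426 -0.99939797] 178.0117665215592 -88.70326961906892 73.93658972928392
```

View pics/c9.png

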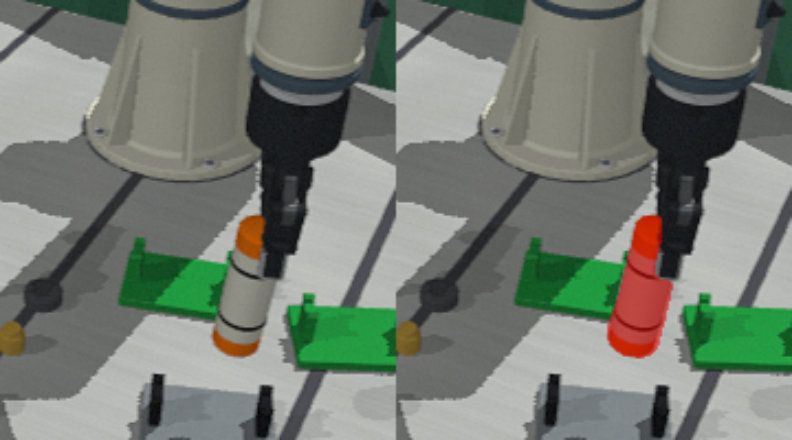

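```bash
python3 - <<'E'
from h import *
f=grab_frame('scene');s=sense()
m,Q=plane_pts(f,s); 
zb=np.arange(-130,20,6); L=[];
for z in zb:
    q=Q[(abs(Q[:,1]-z)<3)]
    if len(q): L.append((z,q[:,0].min(),q[:,0].max()))
L=np.array(L);print(np.round(L,1)); 
k=(L[:,0]>-95)&(L[:,0]<5); p=np.polyfit(L[k,0],L[k,1],1); print('left edge slope',p,'tilt',np.degrees(np.arctan(p[0])),Q[:,1].min(),Q[:,1].max())
print(s['wrist_torque'],s['contact_force'])
E
```

```text
[[-130.   -25.4   -3.2]
 [-124.   -32.3    2. ]
 [-118.   -34.9    5.2]
 [-112.   -35.5    4.9]
 [-106.   -36.1    6.1]
 [-100.   -36.4    7.3]
 [ -94.   -35.4    8.5]
 [ -88.   -34.3    9.7]
 [ -82.   -34.9   10.5]
 [ -76.   -35.2    9.8]
 [ -70.   -33.9    9. ]
 [ -64.   -32.8   10.2]
 [ -58.   -31.8    9.1]
 [ -52.   -32.7   10.3]
 [ -46.   -33.    10.7]
 [ -40.   -32.    10.3]
 [ -34.   -32.9    4. ]
 [ -28.   -33.2   -5.1]
 [ -22.   -32.2   -5.5]
 [ -16.   -31.2   -6.1]
 [ -10.   -29.9   -7.1]
 [  -4.   -30.2   -7.8]
 [   2.   -27.7   -8.8]
 [   8.   -28.6   -9.4]
 [  14.   -28.9   -8.9]]
left edge slope [  0.05860565 -29.86397258] tilt 3.354019977996472 -132.15080287509994 30.545641980393327
[0.0602748  0.03955042 0.00753046] [-0.06229886  0.56142353 -3.80113177]
```

The earlier lean was mostly perspective. Measured in the grasp plane, the float leans only 3.4°, with its axis 8 mm to tool −x of the pads. I need about 13°, so I'll go back and push some more.

```bash
python3 -m inch '[{"gripper":0.03,"tx":0,"ty":0,"tz":0.02,"spin":0},{"gripper":0.03,"tx":0,"ty":0,"tz":0.02,"spin":0},{"gripper":0.03,"tx":0,"ty":0,"tz":0.02,"spin":0},{"gripper":0.03,"tx":0,"ty":0,"tz":0.02,"spin":0},{"gripper":0.03,"tx":0,"ty":0,"tz":0.01,"spin":0},{"gripper":0.03,"tx":0.006,"ty":0,"tz":0,"spin":0},{"gripper":0.03,"tx":0.006,"ty":0,"tz":0,"spin":0},{"gripper":0.03,"tx":0.006,"ty":0,"tz":0,"spin":0}]' 20
python3 -m inch '[{"gripper":0.03,"tx":0.004,"ty":0,"tz":0,"spin":0},{"gripper":0.03,"tx":0.004,"ty":0,"tz":0,"spin":0},{"gripper":0.03,"tx":0.002,"ty":0,"tz":0,"spin":0},{"gripper":0.03,"tx":0,"ty":0,"tz":0,"spin":0},{"gripper":0.03,"tx":-0.008,"ty":0,"tz":0,"spin":0},{"gripper":0.03,"tx":-0.008,"ty":0,"tz":0,"spin":0},{"gripper":0.03,"tx":0,"ty":0,"tz":-0.01,"spin":0},{"gripper":0.03,"tx":0,"ty":0,"tz":-0.01,"spin":0}]'
cat >> h.py <<'E'
def lean(f,s):
    m,Q=plane_pts(f,s); L=[]
    for z in np.arange(-95,5,6):
        q=Q[(abs(Q[:,1]-z)<3)]
        if len(q): L.append((z,q[:,0].min(),q[:,0].max()))
    L=np.array(L); p=np.polyfit(L[:,0],L[:,1],1); q=np.polyfit(L[:,0],L[:,2],1)
    print('left',p,np.degrees(np.arctan(p[0])),'right',q,np.degrees(np.arctan(q[0])),'zrange',Q[:,1].min(),Q[:,1].max())
    b=Q[Q[:,1]<Q[:,1].min()+4]; print('bottom s',b[:,0].mean())
E
python3 - <<'E'
from h import *
f=save('scene','s10.png');s=sense();print(s['eef_pos'],s['contact_force'],s['wrist_torque'],s['opening'])
lean(f,s)
a=cv2.imread('pics/s10.png')[130:310,260:440]; cv2.imwrite('pics/c10.png',cv2.resize(a,(540,540)))
E
```

```text
clock: 16.6
eef_pos: [485.7, 281.4, 126.9]
tcp_rot: [3.141, 0.001, 1.914]
contact_force: [0.7, -4.7, -4.2]
opening: 0.505
clock: 17.4
eef_pos: [487.8, 275.4, 147.0]
tcp_rot: [-3.141, -0.0, 1.913]
contact_force: [-0.5, 0.4, -4.1]
opening: 0.502
[488.77189808 276.16684786 148.94536489] [ 1.05880163  0.39005259 -2.01791004] [ 0.12110959 -0.07466139  0.02390795] 0.5026741071353777
left [  0.23062317 -31.11117166] 12.98667079679479 right [-0.04476716 -5.79231637] -2.5632578134724997 zrange -132.54905089284492 30.22941192111486
bottom s -29.33738842453266
```

View pics/c10.png

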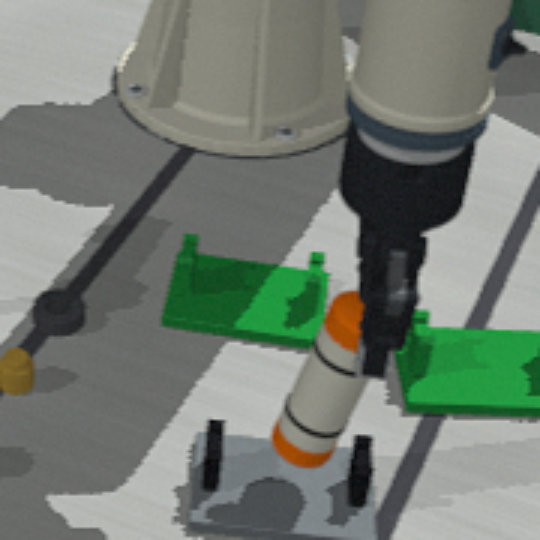

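Now about 13° of lean, with the bottom some 36 mm to tool −x of the grasp. Firming the grip, raising, and turning towards the stand.

```bash
python3 -m inch '[{"gripper":0.03,"tx":0,"ty":0,"tz":0,"spin":0},{"gripper":0.03,"tx":0,"ty":0,"tz":-0.01,"spin":0},{"gripper":0.03,"tx":0,"ty":0,"tz":-0.02,"spin":-3},{"gripper":0.03,"tx":0,"ty":0,"tz":-0.02,"spin":-6},{"gripper":0.03,"tx":0,"ty":0,"tz":-0.02,"spin":-6},{"gripper":0.03,"tx":0,"ty":0,"tz":-0.02,"spin":-6},{"gripper":0.03,"tx":0,"ty":0,"tz":-0.01,"spin":-6},{"gripper":0.03,"tx":0,"ty":0,"tz":-0.01,"spin":-6}]' 60
python3 -m inch '[{"gripper":0.03,"tx":0,"ty":0,"tz":0,"spin":-6},{"gripper":0.03,"tx":0,"ty":0,"tz":0,"spin":-6},{"gripper":0.03,"tx":0,"ty":0,"tz":0,"spin":-6},{"gripper":0.03,"tx":0,"ty":0,"tz":0,"spin":-6},{"gripper":0.03,"tx":0,"ty":0,"tz":0,"spin":-6},{"gripper":0.03,"tx":0,"ty":0,"tz":0,"spin":-6},{"gripper":0.03,"tx":0,"ty":0,"tz":0,"spin":-3.5},{"gripper":0.03,"tx":0,"ty":0,"tz":0,"spin":0}]'
python3 -c "
from h import *
s=sense();p=s['eef_pos'];y=s['tcp_rot'][2];d=np.array([380-p[0],-266-p[1]]);c,q=np.cos(y),np.sin(y)
print(p,np.degrees(y),s['qpos'],'tx',d[0]*c+d[1]*q,'ty',d[0]*q-d[1]*c)"
```

```text
clock: 18.3
eef_pos: [487.5, 275.8, 257.5]
tcp_rot: [3.141, 0.0, 2.494]
contact_force: [-0.0, 0.2, -4.8]
opening: 0.5
clock: 19.1
eef_pos: [487.4, 275.7, 256.5]
tcp_rot: [-3.141, -0.0, -3.103]
contact_force: [0.4, 0.6, -2.6]
opening: 0.502
[487.35007328 275.68554006 256.54722996] -177.7786997723601 [ 5.12091853e-01  2.28236488e-01  1.74660765e+00  5.88863654e-05
  1.16709027e+00 -1.09749664e+00] tx 128.26475565362637 ty -537.1176919477819
```

```bash
python3 -m inch '[{"gripper":0.03,"tx":0.004,"ty":-0.015,"tz":0,"spin":0},{"gripper":0.03,"tx":0.008,"ty":-0.03,"tz":0,"spin":0},{"gripper":0.03,"tx":0.009,"ty":-0.037,"tz":0,"spin":0},{"gripper":0.03,"tx":0.009,"ty":-0.037,"tz":0,"spin":0},{"gripper":0.03,"tx":0.009,"ty":-0.037,"tz":0,"spin":0},{"gripper":0.03,"tx":0.009,"ty":-0.037,"tz":0,"spin":0},{"gripper":0.03,"tx":0.009,"ty":-0.037,"tz":0,"spin":0},{"gripper":0.03,"tx":0.009,"ty":-0.037,"tz":0,"spin":0}]'
python3 -m inch '[{"gripper":0.03,"tx":0.009,"ty":-0.037,"tz":0,"spin":0},{"gripper":0.03,"tx":0.009,"ty":-0.037,"tz":0,"spin":0},{"gripper":0.03,"tx":0.009,"ty":-0.037,"tz":0,"spin":0},{"gripper":0.03,"tx":0.009,"ty":-0.037,"tz":0,"spin":0},{"gripper":0.03,"tx":0.009,"ty":-0.037,"tz":0,"spin":0},{"gripper":0.03,"tx":0.009,"ty":-0.037,"tz":0,"spin":0},{"gripper":0.03,"tx":0.008,"ty":-0.032,"tz":0,"spin":0},{"gripper":0.03,"tx":0.003,"ty":-0.015,"tz":0,"spin":0}]'
python3 - <<'E'
from h import *
f=save('scene','s11.png');s=sense();t=save('top','t11.png')
p=s['eef_pos'];y=s['tcp_rot'][2];d=np.array([380-p[0],-266-p[1]]);c,q=np.cos(y),np.sin(y)
print(p,np.degrees(y),'tx',d[0]*c+d[1]*q,'ty',d[0]*q-d[1]*c)
a=cv2.imread('pics/s11.png')[20:280,60:260];b=cv2.imread('pics/t11.png')[120:320,320:520]
cv2.imwrite('pics/c11.png',np.hstack([cv2.resize(a,(400,520)),cv2.resize(b,(400,520))]))
E
```

```text
clock: 19.9
eef_pos: [430.4, 4.5, 256.5]
tcp_rot: [-3.141, -0.0, -3.105]
contact_force: [1.2, -0.5, -4.5]
opening: 0.499
clock: 20.7
eef_pos: [375.3, -267.5, 256.5]
tcp_rot: [-3.14, -0.0, -3.108]
contact_force: [-0.7, 1.0, -3.1]
opening: 0.501
[ 375.44728104 -268.45866264  256.5130951 ] -178.0436614191485 tx -4.633998940194354 ty 2.3018092277902826
```

View pics/c11.png

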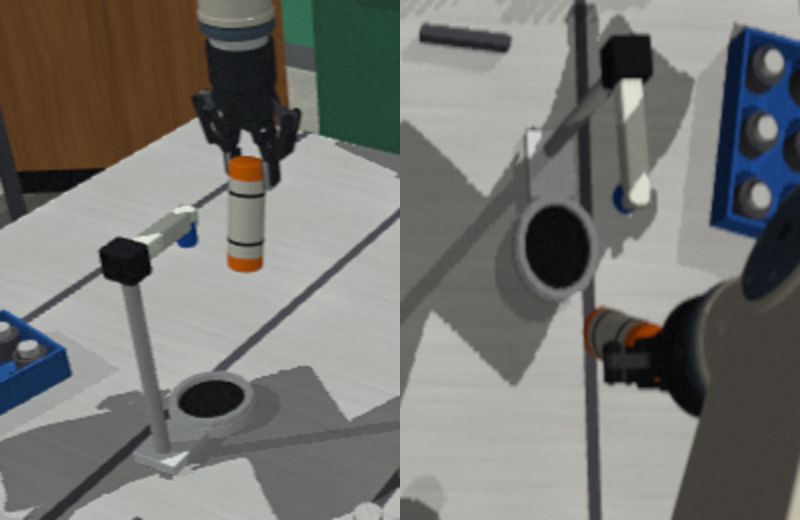

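```bash
python3 -m inch '[{"gripper":0.03,"tx":0,"ty":0.002,"tz":0.015,"spin":0},{"gripper":0.03,"tx":0,"ty":0,"tz":0.02,"spin":0},{"gripper":0.03,"tx":0,"ty":0,"tz":0.02,"spin":0},{"gripper":0.03,"tx":0,"ty":0,"tz":0.02,"spin":0},{"gripper":0.03,"tx":0,"ty":0,"tz":0.02,"spin":0},{"gripper":0.03,"tx":0,"ty":0,"tz":0.01,"spin":0},{"gripper":0.03,"tx":-0.01,"ty":0,"tz":0,"spin":0},{"gripper":0.03,"tx":-0.01,"ty":0,"tz":0,"spin":0}]'
python3 -m inch '[{"gripper":0.03,"tx":-0.01,"ty":0,"tz":0,"spin":0},{"gripper":0.03,"tx":-0.01,"ty":0,"tz":0,"spin":0},{"gripper":0.03,"tx":-0.01,"ty":0,"tz":0,"spin":0},{"gripper":0.03,"tx":-0.005,"ty":0,"tz":0,"spin":0},{"gripper":0.03,"tx":-0.005,"ty":0,"tz":0,"spin":0},{"gripper":0.03,"tx":-0.005,"ty":0,"tz":0,"spin":0},{"gripper":0.03,"tx":0,"ty":0,"tz":0,"spin":0},{"gripper":0.03,"tx":0,"ty":0,"tz":0,"spin":0}]'
python3 - <<'E'
from h import *
f=save('scene','s12.png');s=sense();t=save('top','t12.png')
print(s['eef_pos'],s['contact_force'],s['wrist_torque'])
G=s['eef_pos']+[0,0,19]
for th in (8,13,18):
    a=np.radians(th); B=G+np.array([8+122*np.sin(a),-0,-122*np.cos(a)]); print(th,B,'scene',proj(f,B)[::-1],'top',proj(t,B)[::-1])
a=cv2.imread('pics/s12.png')[60:260,80:260];b=cv2.imread('pics/t12.png')[120:300,340:500]
cv2.imwrite('pics/c12.png',np.hstack([cv2.resize(a,(400,444)),cv2.resize(b,(400,450))[:444]]))
E
```

```text
clock: 21.6
eef_pos: [398.0, -262.2, 152.0]
tcp_rot: [-3.141, 0.001, -3.104]
contact_force: [0.1, -0.9, -4.2]
opening: 0.501
clock: 22.4
eef_pos: [441.6, -260.4, 151.2]
tcp_rot: [3.141, -0.0, -3.104]
contact_force: [0.4, -0.4, -4.0]
opening: 0.5
[ 441.44331012 -260.40760685  151.17712147] [ 0.25511884 -0.90168235 -3.79008775] [-0.01211451  0.09943712  0.02220089]
8 [ 466.42242844 -260.40760685   49.36441708] scene (np.float64(174.72789689651896), np.float64(202.42109036183658)) top (np.float64(400.56632289188457), np.float64(227.9433607966122))
13 [ 476.88733875 -260.40760685   51.30397357] scene (np.float64(172.11923571665093), np.float64(204.01901781824083)) top (np.float64(400.6751901478815), np.float64(223.62189959928918))
18 [ 487.14338343 -260.40760685   54.14822648] scene (np.float64(169.48467515566819), np.float64(205.30502614453215)) top (np.float64(400.8990775094963), np.float64(219.32966887533678))
```

View pics/c12.png

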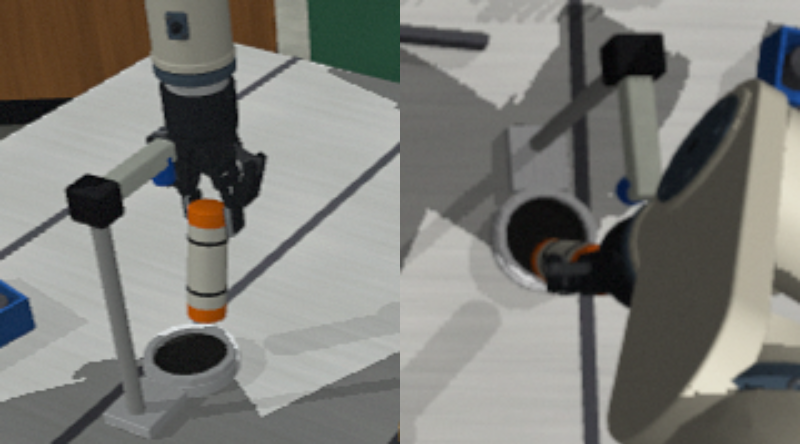

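The float hangs over the near side of the dish (scene ~ (173,204)), with the gripper body just short of the head. Moving 5 mm sideways and advancing slowly.

```bash
python3 -m inch '[{"gripper":0.03,"tx":0,"ty":-0.002,"tz":0,"spin":0},{"gripper":0.03,"tx":0,"ty":-0.003,"tz":0,"spin":0},{"gripper":0.03,"tx":-0.002,"ty":0,"tz":0,"spin":0},{"gripper":0.03,"tx":-0.002,"ty":0,"tz":0,"spin":0},{"gripper":0.03,"tx":-0.002,"ty":0,"tz":0,"spin":0},{"gripper":0.03,"tx":-0.002,"ty":0,"tz":0,"spin":0},{"gripper":0.03,"tx":-0.001,"ty":0,"tz":0,"spin":0},{"gripper":0.03,"tx":0,"ty":0,"tz":0,"spin":0}]'
python3 - <<'E'
from h import *
f=save('scene','s13.png');s=sense();t=save('top','t13.png');w=save('wrist','w13.png')
print(s['eef_pos'],s['contact_force'],s['wrist_torque'])
for m in masks_of('top','float')[:1]+masks_of('scene','float')[:1]: print(m['conf'],m['pixels'].sum(),m['centre'])
a=cv2.imread('pics/s13.png')[60:260,80:260];b=cv2.imread('pics/t13.png')[170:250,370:450];c=cv2.imread('pics/w13.png')
cv2.imwrite('pics/c13.png',np.hstack([cv2.resize(a,(390,444)),cv2.resize(b,(400,444))]))
E
```

```text
clock: 23.3
eef_pos: [451.2, -265.1, 151.3]
tcp_rot: [-3.142, 0.0, -3.104]
contact_force: [-0.5, -0.0, -3.9]
opening: 0.495
[ 451.02473247 -265.05301985  151.2594028 ] [-0.66995106  0.06113241 -4.20604155] [-0.05419362  0.13333049 -0.01027809]
0.74 161 [216.2, 407.3]
0.85 941 [177.9, 170.3]
```

View pics/c13.png

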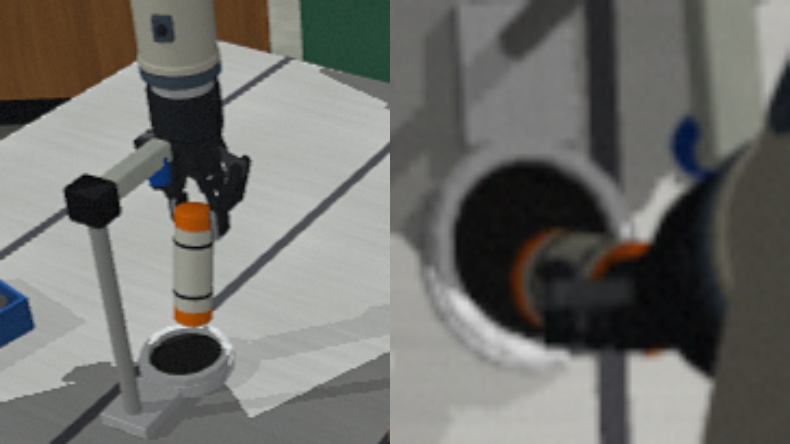

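View pics/w13.png

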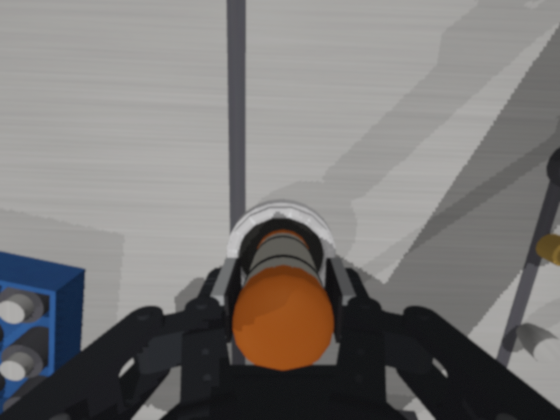

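The wrist view looks down the float into the dish (centre ≈ (281,245)), with the bottom inside the rim. There is no contact with the head. Lowering.

```bash
python3 -m inch '[{"gripper":0.03,"tx":0,"ty":0,"tz":0.004,"spin":0},{"gripper":0.03,"tx":0,"ty":0,"tz":0.005,"spin":0},{"gripper":0.03,"tx":0,"ty":0,"tz":0.005,"spin":0},{"gripper":0.03,"tx":0,"ty":0,"tz":0.004,"spin":0},{"gripper":0.03,"tx":0,"ty":0,"tz":0.003,"spin":0},{"gripper":0.03,"tx":0,"ty":0,"tz":0.002,"spin":0},{"gripper":0.03,"tx":0,"ty":0,"tz":0.001,"spin":0},{"gripper":0.03,"tx":0,"ty":0,"tz":0,"spin":0}]'
python3 - <<'E'
from h import *
f=save('scene','s14.png');w=save('wrist','w14.png');s=sense()
print(s['eef_pos'],s['contact_force'],s['wrist_torque'])
a=cv2.imread('pics/s14.png')[60:260,80:260];c=cv2.imread('pics/w14.png')[170:390,170:390]
cv2.imwrite('pics/c14.png',np.hstack([cv2.resize(a,(390,444)),cv2.resize(c,(400,444))]))
E
```

```text
clock: 24.35
eef_pos: [451.0, -265.1, 127.2]
tcp_rot: [3.142, -0.0, -3.104]
contact_force: [0.2, -0.1, -4.4]
opening: 0.502
[ 451.07831594 -265.16628628  127.41632139] [ 0.57232172  0.39469969 -4.57280943] [-0.0011642   0.126937   -0.04630555]
```

View pics/c14.png

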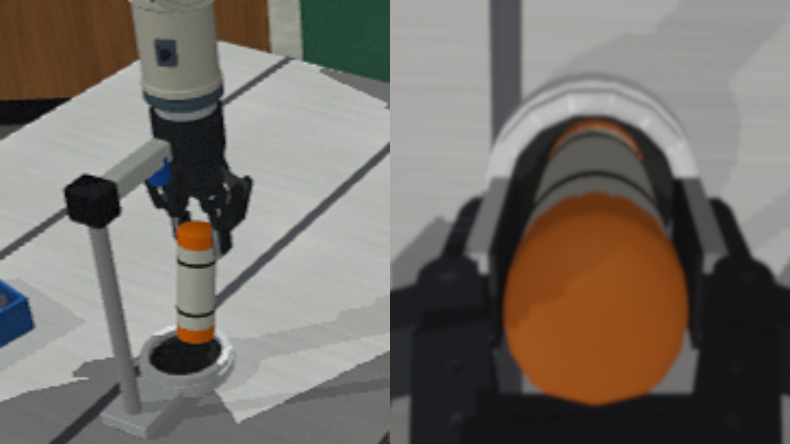

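```bash
python3 -m inch '[{"gripper":0.03,"tx":0,"ty":0,"tz":0.001,"spin":0},{"gripper":0.03,"tx":0,"ty":0,"tz":0.001,"spin":0},{"gripper":0.03,"tx":0,"ty":0,"tz":0.001,"spin":0},{"gripper":0.03,"tx":0,"ty":0,"tz":0.001,"spin":0},{"gripper":0.03,"tx":0,"ty":0,"tz":0.001,"spin":0},{"gripper":0.03,"tx":0,"ty":0,"tz":0.001,"spin":0},{"gripper":0.03,"tx":0,"ty":0,"tz":0,"spin":0},{"gripper":0.03,"tx":0,"ty":0,"tz":0,"spin":0}]'
python3 - <<'E'
from h import *
f=save('scene','s15.png');w=save('wrist','w15.png');s=sense()
print(s['eef_pos'],s['contact_force'],s['wrist_torque'])
a=cv2.imread('pics/s15.png')[60:260,80:260];c=cv2.imread('pics/w15.png')[170:390,170:390]
cv2.imwrite('pics/c15.png',np.hstack([cv2.resize(a,(390,444)),cv2.resize(c,(400,444))]))
E
```

```text
clock: 25.25
eef_pos: [451.0, -265.1, 121.2]
tcp_rot: [3.142, -0.0, -3.104]
contact_force: [0.3, 0.3, -4.8]
opening: 0.504
[ 451.00384756 -265.13152057  121.30860818] [ 0.50336346 -0.03457838 -2.86030643] [-0.0299828   0.15122259 -0.02461584]
```

View pics/c15.png

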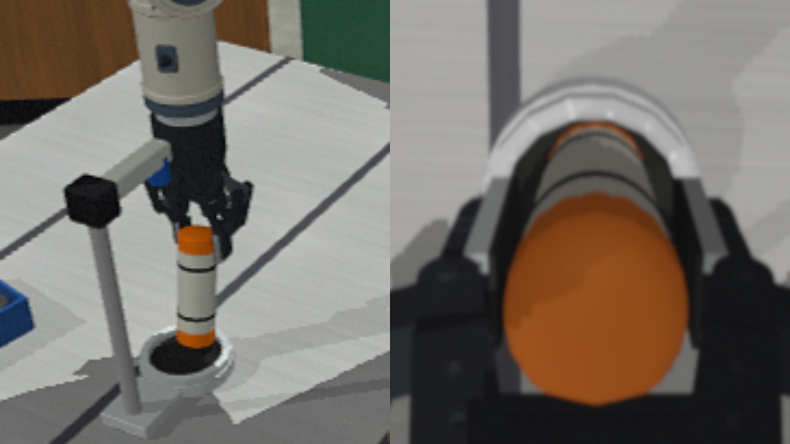

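```bash
python3 -m inch '[{"gripper":0.03,"tx":0,"ty":0,"tz":0.001,"spin":0},{"gripper":0.03,"tx":0,"ty":0,"tz":0.001,"spin":0},{"gripper":0.03,"tx":0,"ty":0,"tz":0.001,"spin":0},{"gripper":0.03,"tx":0,"ty":0,"tz":0,"spin":0},{"gripper":0.03,"tx":0,"ty":0,"tz":0,"spin":0},{"gripper":0.03,"tx":0,"ty":0,"tz":0,"spin":0},{"gripper":0.03,"tx":0,"ty":0,"tz":0,"spin":0},{"gripper":0.03,"tx":0,"ty":0,"tz":0,"spin":0}]' 30
python3 -c "
from h import *
F=[]
for i in range(2): grab_frame('wrist');s=sense();F.append(np.r_[s['contact_force'],s['wrist_torque']])
print(s['eef_pos'],np.mean(F,0).round(2))"
python3 -m inch '[{"gripper":0.03,"tx":0,"ty":0,"tz":0.001,"spin":0},{"gripper":0.03,"tx":0,"ty":0,"tz":0.001,"spin":0},{"gripper":0.03,"tx":0,"ty":0,"tz":0.001,"spin":0},{"gripper":0.03,"tx":0,"ty":0,"tz":0,"spin":0},{"gripper":0.03,"tx":0,"ty":0,"tz":0,"spin":0},{"gripper":0.03,"tx":0,"ty":0,"tz":0,"spin":0},{"gripper":0.03,"tx":0,"ty":0,"tz":0,"spin":0},{"gripper":0.03,"tx":0,"ty":0,"tz":0,"spin":0}]' 30
python3 -c "
from h import *
F=[]
for i in range(2): grab_frame('wrist');s=sense();F.append(np.r_[s['contact_force'],s['wrist_torque']])
print(s['eef_pos'],np.mean(F,0).round(2))"
```

```text
clock: 26.15
eef_pos: [451.0, -265.1, 118.3]
tcp_rot: [-3.142, 0.0, -3.104]
contact_force: [0.4, 0.3, -3.5]
opening: 0.498
[ 451.00633098 -265.13467866  118.29615525] [-0.24  0.01 -3.87  0.03 -0.02  0.03]
clock: 27.05
eef_pos: [451.1, -265.2, 115.4]
tcp_rot: [-3.141, 0.0, -3.104]
contact_force: [0.5, -0.1, -1.0]
opening: 0.501
[ 451.08362384 -265.18709936  115.37586368] [ 0.66 -0.11 -1.01 -0.09 -0.15  0.  ]
```

```bash
python3 -m inch '[{"gripper":0.03,"tx":0,"ty":0,"tz":0.001,"spin":0},{"gripper":0.03,"tx":0,"ty":0,"tz":0,"spin":0},{"gripper":0.03,"tx":0,"ty":0,"tz":0,"spin":0},{"gripper":0.03,"tx":0,"ty":0,"tz":0,"spin":0},{"gripper":0.03,"tx":0,"ty":0,"tz":0,"spin":0},{"gripper":0.03,"tx":0,"ty":0,"tz":0,"spin":0},{"gripper":0.03,"tx":0,"ty":0,"tz":0,"spin":0},{"gripper":0.03,"tx":0,"ty":0,"tz":0,"spin":0}]' 30
python3 - <<'E'
from h import *
f=save('scene','s16.png');w=save('wrist','w16.png');t=save('top','t16.png');s=sense()
print(s['eef_pos'],s['contact_force'],s['wrist_torque'])
a=cv2.imread('pics/s16.png')[120:260,110:230];c=cv2.imread('pics/w16.png')[170:390,170:390]
cv2.imwrite('pics/c16.png',np.hstack([cv2.resize(a,(390,444)),cv2.resize(c,(400,444))]))
E
```

```text
clock: 27.95
eef_pos: [451.4, -265.3, 115.2]
tcp_rot: [-3.141, 0.001, -3.104]
contact_force: [-1.4, 0.5, 9.4]
opening: 0.497
[ 451.37425001 -265.28190606  115.21829203] [-0.89217218  1.50620614 10.01572409] [ 0.34810187  0.21398135 -0.03451853]
```

View pics/c16.png

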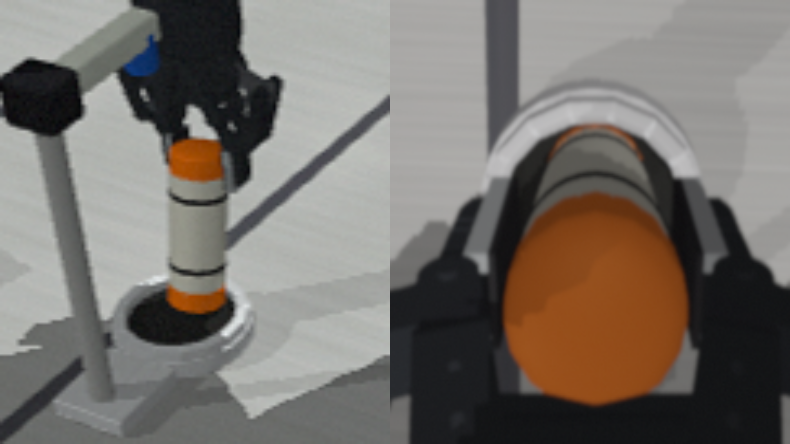

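It is in contact with the floor at about 14 N. Easing off 1 mm, softening the grip, and nudging 4 mm towards the stand to reduce the lean.

```bash
python3 -m inch '[{"gripper":0.03,"tx":0,"ty":0,"tz":-0.001,"spin":0},{"gripper":0.03,"tx":0,"ty":0,"tz":0,"spin":0},{"gripper":0.03,"tx":-0.001,"ty":0,"tz":0,"spin":0},{"gripper":0.03,"tx":-0.001,"ty":0,"tz":-0.0003,"spin":0},{"gripper":0.03,"tx":-0.001,"ty":0,"tz":0,"spin":0},{"gripper":0.03,"tx":-0.001,"ty":0,"tz":-0.0002,"spin":0},{"gripper":0.03,"tx":0,"ty":0,"tz":0,"spin":0},{"gripper":0.03,"tx":0,"ty":0,"tz":0,"spin":0}]' 20
python3 - <<'E'
from h import *
f=save('scene','s17.png');w=save('wrist','w17.png');s=sense()
print(s['eef_pos'],s['contact_force'],s['wrist_torque'])
G=s['eef_pos']+[0,0,19]
for P in ([505,-265.5,16],G): print(proj(w,P)[::-1],proj(f,P)[::-1])
a=cv2.imread('pics/s17.png')[120:260,110:230];c=cv2.imread('pics/w17.png')[170:390,170:390]
cv2.imwrite('pics/c17.png',np.hstack([cv2.resize(a,(390,444)),cv2.resize(c,(400,444))]))
E
```

```text
clock: 28.9
eef_pos: [454.4, -265.0, 115.7]
tcp_rot: [3.141, -0.001, -3.104]
contact_force: [-3.8, -1.3, 5.7]
opening: 0.502
[ 454.38040604 -264.98647733  115.7387115 ] [-4.82853842 -0.71345097  4.99510432] [-0.26709091  1.0283601  -0.02252769]
(np.float64(279.80258395689583), np.float64(267.8379725619151)) (np.float64(165.23864314800394), np.float64(220.5697710761181))
(np.float64(282.3107762890743), np.float64(289.8256265399356)) (np.float64(172.3863299106787), np.float64(171.32129697899418))
```

View pics/c17.png

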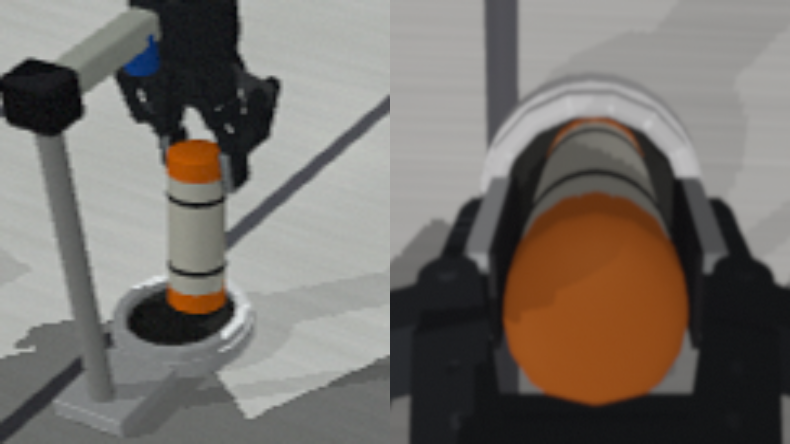

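```bash
python3 - <<'E'
from h import *
w=grab_frame('wrist')
print('bottom shoulder',ray(w,228.5,284,20)); print('rim top outer/inner',ray(w,207,284,24),ray(w,219,284,24))
for z in (145,150): print('top robot-side edge',z,ray(w,266.6,284,z),'far edge',ray(w,170+403*220/444,284,z))
for r_ in (130,): print('band low',ray(w,170+r_*220/444,284,45)); print('band hi',ray(w,170+172*220/444,284,115))
E
```

```text
bottom shoulder [ 466.8506798  -263.33663354   20.        ]
rim top outer/inner [ 447.25370907 -264.11573637   24.        ] [ 457.27122375 -263.72445666   24.        ]
top robot-side edge 145 [ 437.3407777 -264.9159579  145.       ] far edge [ 489.67689557 -262.87173216  145.        ]
top robot-side edge 150 [ 434.77028737 -265.03342734  150.        ] far edge [ 484.79866369 -263.07934097  150.        ]
band low [ 462.31059187 -263.59930349   45.        ]
band hi [ 446.34630855 -264.46180249  115.        ]
```

Lean is about 13°, and the bottom axis is 12–17 mm short of the dish centre, inside the rim. The gripper is as close as it can go, because the body is probably brushing the head. I'll relieve the load before opening.

```bash
python3 -m inch '[{"gripper":0.03,"tx":0.001,"ty":0,"tz":0,"spin":0},{"gripper":0.03,"tx":0.001,"ty":0,"tz":-0.0003,"spin":0},{"gripper":0.03,"tx":0,"ty":0,"tz":0,"spin":0},{"gripper":0.03,"tx":0,"ty":0,"tz":0,"spin":0},{"gripper":0.03,"tx":0,"ty":0,"tz":0,"spin":0},{"gripper":0.03,"tx":0,"ty":0,"tz":0,"spin":0},{"gripper":0.03,"tx":0,"ty":0,"tz":0,"spin":0},{"gripper":0.03,"tx":0,"ty":0,"tz":0,"spin":0}]' 20
python3 -c "
from h import *
F=[]
for i in range(3): grab_frame('wrist');s=sense();F.append(np.r_[s['contact_force'],s['wrist_torque']])
print(s['eef_pos'],np.mean(F,0).round(2),s['opening'])"
```

```text
clock: 29.85
eef_pos: [453.0, -265.0, 116.0]
tcp_rot: [3.142, 0.0, -3.104]
contact_force: [-0.2, -0.6, -4.7]
opening: 0.498
[ 452.96390571 -265.02921905  116.06742151] [ 0.18  0.06 -4.1  -0.01  0.09 -0.01] 0.49976989339397393
```

```bash
python3 -m inch '[{"gripper":0.03,"tx":0,"ty":0,"tz":-0.0015,"spin":0},{"gripper":0.03,"tx":-0.001,"ty":0,"tz":0,"spin":0},{"gripper":0.03,"tx":-0.001,"ty":0,"tz":0,"spin":0},{"gripper":0.03,"tx":-0.001,"ty":0,"tz":0,"spin":0},{"gripper":0.03,"tx":-0.001,"ty":0,"tz":0,"spin":0},{"gripper":0.03,"tx":0,"ty":0,"tz":0,"spin":0},{"gripper":0.03,"tx":0,"ty":0,"tz":0,"spin":0},{"gripper":0.03,"tx":0,"ty":0,"tz":0,"spin":0}]' 20
python3 -c "
from h import *
F=[]
for i in range(3): grab_frame('wrist');s=sense();F.append(np.r_[s['contact_force'],s['wrist_torque']])
print(s['eef_pos'],np.mean(F,0).round(2),s['opening'])"
```

```text
clock: 30.8
eef_pos: [455.0, -264.7, 117.3]
tcp_rot: [3.141, -0.003, -3.104]
contact_force: [-11.8, -1.5, 0.7]
opening: 0.501
[ 454.96411976 -264.66527624  117.29155198] [-12.4   -1.82   1.56  -0.04   0.14  -0.02] 0.4959475981589953
```

The head stops the body at x≈454, so I'm at the limit. Backing off, touching down lightly, then opening slowly.

```bash
python3 -m inch '[{"gripper":0.03,"tx":0.002,"ty":0,"tz":0,"spin":0},{"gripper":0.03,"tx":0.0025,"ty":0,"tz":0,"spin":0},{"gripper":0.03,"tx":0,"ty":0,"tz":0.001,"spin":0},{"gripper":0.03,"tx":0,"ty":0,"tz":0.001,"spin":0},{"gripper":0.03,"tx":0,"ty":0,"tz":0.0005,"spin":0},{"gripper":0.03,"tx":0,"ty":0,"tz":0,"spin":0},{"gripper":0.03,"tx":0,"ty":0,"tz":0,"spin":0},{"gripper":0.03,"tx":0,"ty":0,"tz":0,"spin":0}]' 20
python3 -c "
from h import *
F=[]
for i in range(3): grab_frame('wrist');s=sense();F.append(np.r_[s['contact_force'],s['wrist_torque']])
print(s['eef_pos'],np.mean(F,0).round(2),s['opening'])"
```

```text
clock: 31.75
eef_pos: [452.7, -265.2, 115.4]
tcp_rot: [-3.141, 0.001, -3.104]
contact_force: [-2.1, 1.2, 5.3]
opening: 0.502
[ 452.70956456 -265.15282065  115.42441394] [-1.03  0.59  5.49  0.21  0.29  0.05] 0.5006828167256907
```

```bash
python3 -m inch '[{"gripper":0.04,"tx":0,"ty":0,"tz":-0.0003,"spin":0},{"gripper":0.042,"tx":0,"ty":0,"tz":0,"spin":0},{"gripper":0.043,"tx":0,"ty":0,"tz":0,"spin":0},{"gripper":0.0435,"tx":0,"ty":0,"tz":0,"spin":0},{"gripper":0.044,"tx":0,"ty":0,"tz":0,"spin":0},{"gripper":0.0445,"tx":0,"ty":0,"tz":0,"spin":0},{"gripper":0.045,"tx":0,"ty":0,"tz":0,"spin":0},{"gripper":0.0455,"tx":0,"ty":0,"tz":0,"spin":0}]' 20
python3 - <<'E'
from h import *
w=save('wrist','w18.png');s=sense();f=save('scene','s18.png')
print(s['eef_pos'],s['contact_force'],s['wrist_torque'],s['opening'])
a=cv2.imread('pics/s18.png')[120:260,110:230];c=cv2.imread('pics/w18.png')[170:390,170:390]
cv2.imwrite('pics/c18.png',np.hstack([cv2.resize(a,(390,444)),cv2.resize(c,(400,444))]))
E
```

```text
clock: 32.7
eef_pos: [452.6, -265.1, 115.4]
tcp_rot: [-3.142, 0.0, -3.104]
contact_force: [0.1, 0.4, 0.2]
opening: 0.536
[ 452.49539371 -265.06192295  115.36503934] [ 0.12229062  0.14097862 -0.96716756] [0.02651126 0.01798588 0.01536324] 0.5346333125487602
```

View pics/c18.png

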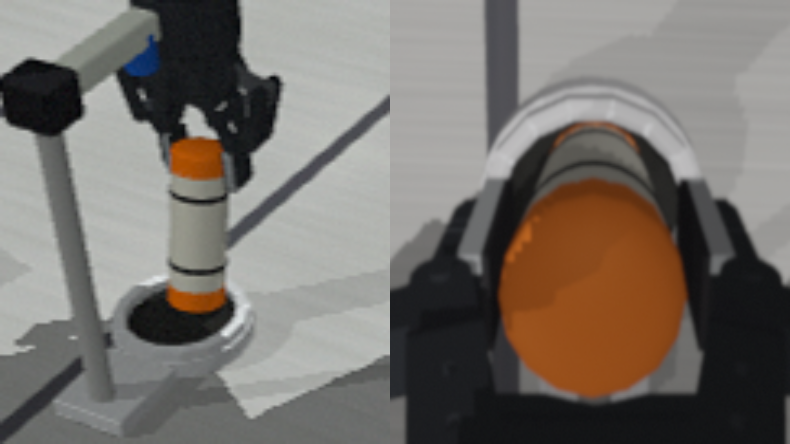

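```bash
python3 - <<'E'
from h import *
w=save('wrist','w19.png')
c=cv2.imread('pics/w18.png')[170:390,170:390];d=cv2.imread('pics/w19.png')[170:390,170:390]
o=lambda i:[ (q:=np.argwhere((i[:,:,2]>120)&(i[:,:,0]<60)&(i[:,:,1]<120)&(np.arange(i.shape[0])[:,None]>250))).mean(0),q.min(0),q.max(0)]
for n in ('w16','w17','w18','w19'): print(n,o(cv2.imread('pics/'+n+'.png')))
E
```

```text
w16 [array([323.56355874, 282.66588624]), array([277, 234]), array([369, 331])]
w17 [array([323.81108801, 282.63548164]), array([277, 233]), array([369, 331])]
w18 [array([316.47832332, 280.57926352]), array([268, 232]), array([366, 330])]
w19 [array([316.5163988 , 280.58878871]), array([268, 232]), array([366, 330])]
```

The float came loose but leans about 15° towards the gripper and isn't moving. It may be touching the left pad or resting on the near rim. I'll open a touch more and watch which way it goes.

```bash
python3 -m inch '[{"gripper":0.046,"tx":0,"ty":0,"tz":0,"spin":0},{"gripper":0.0465,"tx":0,"ty":0,"tz":0,"spin":0},{"gripper":0.047,"tx":0,"ty":0,"tz":0,"spin":0},{"gripper":0.0475,"tx":0,"ty":0,"tz":0,"spin":0},{"gripper":0.0475,"tx":0,"ty":0,"tz":0,"spin":0},{"gripper":0.0475,"tx":0,"ty":0,"tz":0,"spin":0},{"gripper":0.0475,"tx":0,"ty":0,"tz":0,"spin":0},{"gripper":0.0475,"tx":0,"ty":0,"tz":0,"spin":0}]' 20
python3 - <<'E'
from h import *
w=save('wrist','w20.png');s=sense();f=save('scene','s20.png')
print(s['contact_force'],s['wrist_torque'],s['opening'])
o=lambda i:[ (q:=np.argwhere((i[:,:,2]>120)&(i[:,:,0]<60)&(i[:,:,1]<120)&(np.arange(i.shape[0])[:,None]>250))).mean(0),q.min(0),q.max(0)]
for n in ('w19','w20'): print(n,o(cv2.imread('pics/'+n+'.png')))
a=cv2.imread('pics/s20.png')[120:260,110:230];c=cv2.imread('pics/w20.png')[170:390,170:390]
cv2.imwrite('pics/c20.png',np.hstack([cv2.resize(a,(390,444)),cv2.resize(c,(400,444))]))
E
```

```text
clock: 33.65
eef_pos: [452.5, -265.1, 115.4]
tcp_rot: [3.142, -0.0, -3.104]
contact_force: [-0.1, -0.7, -1.0]
opening: 0.554
[ 0.16418296 -0.34819008 -0.25878365] [-0.00386915  0.03607695  0.00491303] 0.5599161374677881
w19 [array([316.5163988 , 280.58878871]), array([268, 232]), array([366, 330])]
w20 [array([316.52577454, 278.68302525]), array([268, 230]), array([366, 329])]
```

View pics/c20.png

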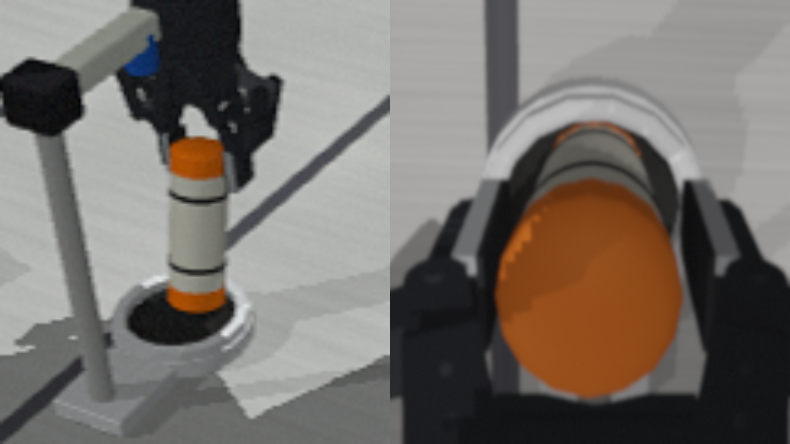

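It follows the left pad sideways while the near rim holds it in x, so it won't right itself from 13–15°. It is caged by the rim and the pads. Next I slide the fingers back behind the float's axis and close them slowly on its near flanks, which should centre it and push it upright.

```bash
python3 -m inch '[{"gripper":0.0475,"tx":0.006,"ty":0,"tz":0,"spin":0},{"gripper":0.0475,"tx":0.006,"ty":0,"tz":0,"spin":0},{"gripper":0.0475,"tx":0.005,"ty":0,"tz":0,"spin":0},{"gripper":0.0465,"tx":0.0045,"ty":0,"tz":0,"spin":0},{"gripper":0.043,"tx":0,"ty":0,"tz":0,"spin":0},{"gripper":0.039,"tx":0,"ty":0,"tz":0,"spin":0},{"gripper":0.036,"tx":0,"ty":0,"tz":0,"spin":0},{"gripper":0.034,"tx":0,"ty":0,"tz":0,"spin":0}]' 20
python3 - <<'E'
from h import *
w=save('wrist','w21.png');s=sense();f=save('scene','s21.png')
print(s['eef_pos'],s['contact_force'],s['wrist_torque'],s['opening'])
a=cv2.imread('pics/s21.png')[120:260,110:230];c=cv2.imread('pics/w21.png')[150:390,150:410]
cv2.imwrite('pics/c21.png',np.hstack([cv2.resize(a,(390,444)),cv2.resize(c,(400,444))]))
E
```

```text
clock: 34.55
eef_pos: [431.2, -265.9, 115.4]
tcp_rot: [-3.142, 0.0, -3.104]
contact_force: [-0.5, 0.2, -1.8]
opening: 0.401
[ 431.17302157 -265.88575393  115.38991841] [-0.44853351  0.70463635  0.41151988] [ 0.00951625  0.01833281 -0.05532396] 0.39615290956939786
```

View pics/c21.png

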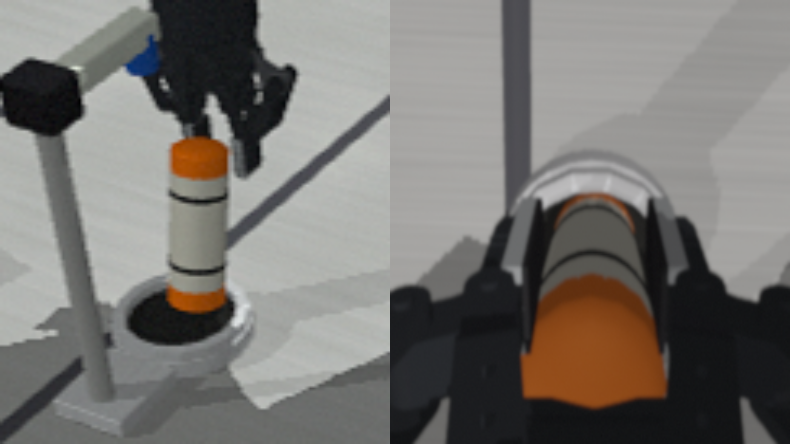

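The fingers now cup the float from the near side (wrist view: pads at (535,260) and (665,250), float centred). Closing a bit more and pushing slowly towards upright.

```bash
python3 -m inch '[{"gripper":0.032,"tx":0,"ty":0,"tz":0,"spin":0},{"gripper":0.030,"tx":0,"ty":0,"tz":0,"spin":0},{"gripper":0.028,"tx":0,"ty":0,"tz":0,"spin":0},{"gripper":0.026,"tx":0,"ty":0,"tz":0,"spin":0},{"gripper":0.024,"tx":0,"ty":0,"tz":0,"spin":0},{"gripper":0.024,"tx":-0.001,"ty":0,"tz":0,"spin":0},{"gripper":0.024,"tx":-0.0015,"ty":0,"tz":0,"spin":0},{"gripper":0.024,"tx":-0.0015,"ty":0,"tz":0,"spin":0}]' 20
python3 -m inch '[{"gripper":0.024,"tx":-0.0015,"ty":0,"tz":0,"spin":0},{"gripper":0.024,"tx":-0.0015,"ty":0,"tz":0,"spin":0},{"gripper":0.024,"tx":-0.0015,"ty":0,"tz":0,"spin":0},{"gripper":0.024,"tx":-0.0015,"ty":0,"tz":0,"spin":0},{"gripper":0.024,"tx":-0.0015,"ty":0,"tz":0,"spin":0},{"gripper":0.024,"tx":-0.0015,"ty":0,"tz":0,"spin":0},{"gripper":0.024,"tx":0,"ty":0,"tz":0,"spin":0},{"gripper":0.024,"tx":0,"ty":0,"tz":0,"spin":0}]'
python3 - <<'E'
from h import *
w=save('wrist','w22.png');s=sense();f=save('scene','s22.png')
print(s['eef_pos'],s['contact_force'],s['wrist_torque'],s['opening'])
a=cv2.imread('pics/s22.png')[120:260,110:230];c=cv2.imread('pics/w22.png')[150:390,150:410]
cv2.imwrite('pics/c22.png',np.hstack([cv2.resize(a,(390,444)),cv2.resize(c,(400,444))]))
E
```

```text
clock: 35.45
eef_pos: [435.2, -265.7, 115.4]
tcp_rot: [-3.142, 0.0, -3.104]
contact_force: [0.7, 0.4, -0.4]
opening: 0.284
clock: 36.25
eef_pos: [444.0, -265.4, 115.4]
tcp_rot: [3.142, -0.0, -3.104]
contact_force: [-0.2, -0.1, -0.2]
opening: 0.282
[ 443.91861454 -265.35752806  115.36220117] [-0.1297713  -0.0130843  -0.27083546] [ 0.00228243 -0.03013563 -0.02929151] 0.2789075365862804
```

View pics/c22.png

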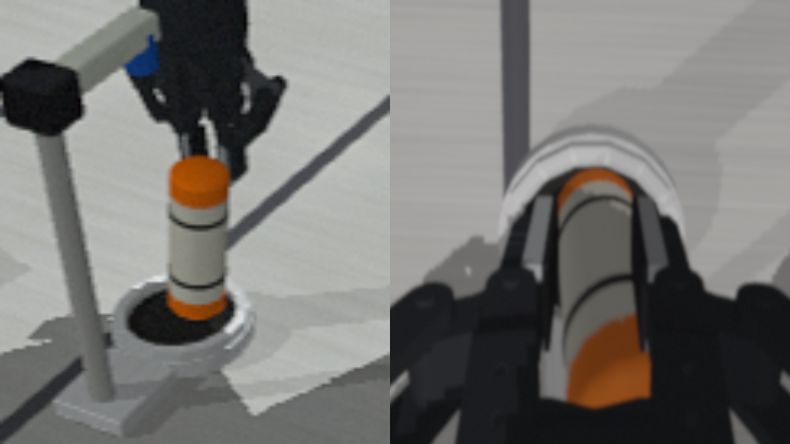

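```bash
python3 - <<'E'
from h import *
w=save('wrist','w23.png');f=save('scene','s23.png');t=save('top','t23.png');s=sense();print(s['clock'],s['contact_force'])
m=masks_of('scene','float')[0];P=np.argwhere(m['pixels'])
for r in range(P[:,0].min(),P[:,0].max()+1,6):
    q=P[P[:,0]==r][:,1]; print(r,q.min(),q.max(),end=' | ')
mt=masks_of('top','float'); print([(x['conf'],x['centre']) for x in mt[:2]])
# predicted silhouette centres of upright float at several x,y
for X in ([489,-265.5],[485,-265]): print(X,[tuple(np.round(proj(f,[*X,z])[::-1],1)) for z in (23,86,149)])
a=cv2.imread('pics/s23.png')[120:260,110:230];c=cv2.imread('pics/w23.png')[150:390,150:410]
d=cv2.imread('pics/t23.png')[170:250,370:450]
cv2.imwrite('pics/c23.png',np.hstack([cv2.resize(a,(260,300)),cv2.resize(c,(270,300)),cv2.resize(d,(260,300))]))
E
```

```text
36.5 [ 0.10046286 -0.5179692   0.29540945]
169 168 168 | 175 160 177 | 181 159 177 | 187 159 178 | 193 161 178 | 199 161 178 | 205 161 178 | 211 162 179 | 217 163 178 | [(0.82, [216.4, 406.4])]
[489, -265.5] [(np.float64(168.8), np.float64(214.9)), (np.float64(165.8), np.float64(194.8)), (np.float64(162.7), np.float64(173.3))]
[485, -265] [(np.float64(169.9), np.float64(214.1)), (np.float64(167.0), np.float64(194.0)), (np.float64(163.9), np.float64(172.6))]
```

View pics/c23.png

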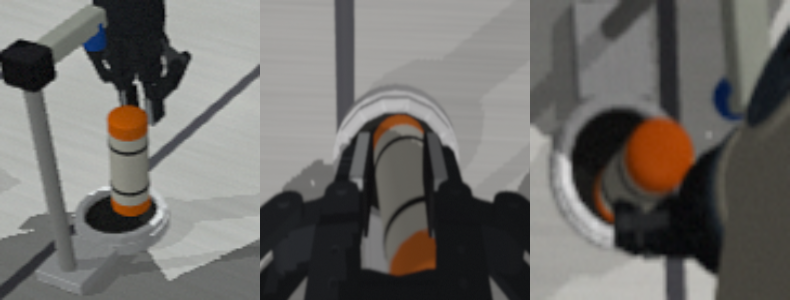

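```bash
python3 - <<'E'
from h import *
t=save('top','t24.png');w=save('wrist','w24.png')
for X in ([489,-265.5],[485,-265.5],[489,-260]): print(X,[tuple(np.round(proj(t,[*X,z])[::-1],1)) for z in (23,149)])
im=t['pixels'].astype(int); o=(im[:,:,0]>150)&(im[:,:,2]<70)&(im[:,:,1]<120); o[:,:380]=0;o[:,430:]=0;o[:190]=0;o[240:]=0
k,l,st,ce=cv2.connectedComponentsWithStats(o.astype(np.uint8)); print(st[1:],ce[1:])
for i in range(1,k):
  if st[i,4]>50: print('top dome at',ray(t,ce[i][1],ce[i][0],152))
iw=w['pixels'].astype(int);E=0
d=cv2.imread('pics/t24.png')[180:250,370:450]
cv2.imwrite('pics/c24.png',np.hstack([cv2.resize(d,(400,350),interpolation=cv2.INTER_CUBIC),cv2.resize(cv2.imread('pics/w24.png'),(390,350))]))
E
```

```text
[489, -265.5] [(np.float64(399.1), np.float64(220.5)), (np.float64(416.2), np.float64(212.1))]
[485, -265.5] [(np.float64(399.2), np.float64(222.1)), (np.float64(416.2), np.float64(213.9))]
[489, -260] [(np.float64(397.0), np.float64(220.5)), (np.float64(413.7), np.float64(212.1))]
[[409 200  15  16 174]] [[415.35632184 207.16091954]]
top dome at [ 499.68693234 -263.0656135   152.        ]
```

View pics/c24.png

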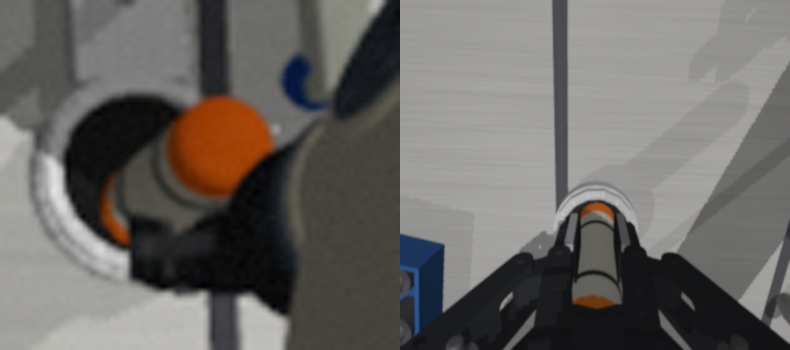

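The float is now free of the fingers and rocking through upright (top dome at x≈500). I hold still and let it settle, keeping the fingers as a backstop.

```bash
cat >> h.py <<'E'
def dome(t):
    im=t['pixels'].astype(int); o=(im[:,:,0]>120)&(im[:,:,2]<70)&(im[:,:,1]<120); o[:,:380]=0;o[:,430:]=0;o[:190]=0;o[240:]=0
    k,l,st,ce=cv2.connectedComponentsWithStats(o.astype(np.uint8)); i=1+np.argmax(st[1:,4]); return st[i,4],ray(t,ce[i][1],ce[i][0],153).round(1)
E
python3 -m inch '[{"gripper":0.024,"tx":0,"ty":0,"tz":0,"spin":0},{"gripper":0.024,"tx":0,"ty":0,"tz":0,"spin":0},{"gripper":0.024,"tx":0,"ty":0,"tz":0,"spin":0},{"gripper":0.024,"tx":0,"ty":0,"tz":0,"spin":0},{"gripper":0.024,"tx":0,"ty":0,"tz":0,"spin":0},{"gripper":0.024,"tx":0,"ty":0,"tz":0,"spin":0},{"gripper":0.024,"tx":0,"ty":0,"tz":0,"spin":0},{"gripper":0.024,"tx":0,"ty":0,"tz":0,"spin":0}]'
python3 - <<'E'
from h import *
for i in range(8): t=grab_frame('top'); s=sense(); print(s['clock'],dome(t),s['contact_force'].round(1))
w=save('wrist','w25.png'); f=save('scene','s25.png')
a=cv2.imread('pics/s25.png')[100:260,100:240];c=cv2.imread('pics/w25.png')
cv2.imwrite('pics/c25.png',np.hstack([cv2.resize(a,(350,400)),cv2.resize(c,(440,400))]))
E
```

```text
clock: 37.5
eef_pos: [444.0, -265.4, 115.4]
tcp_rot: [3.142, -0.0, -3.104]
contact_force: [0.6, 0.2, -0.7]
opening: 0.279
37.55 (np.int32(266), array([ 499.3, -256.2,  153. ])) [-0.4 -0.5 -0.8]
37.6 (np.int32(264), array([ 499.2, -256.3,  153. ])) [-0.2 -0.6 -0.6]
37.65 (np.int32(266), array([ 499.5, -257. ,  153. ])) [ 0.1  0.7 -0.1]
37.7 (np.int32(264), array([ 499.7, -257.3,  153. ])) [0.1 0.2 0.4]
37.75 (np.int32(259), array([ 500.1, -258.5,  153. ])) [ 0.5 -0.3  0.1]
37.8 (np.int32(257), array([ 501.1, -259.8,  153. ])) [-0.1  0.4  1. ]
37.85 (np.int32(253), array([ 502.1, -262.2,  153. ])) [0.4 0.3 0. ]
37.9 (np.int32(250), array([ 502.1, -262.3,  153. ])) [0.8 0.7 0.5]
```

View pics/c25.png

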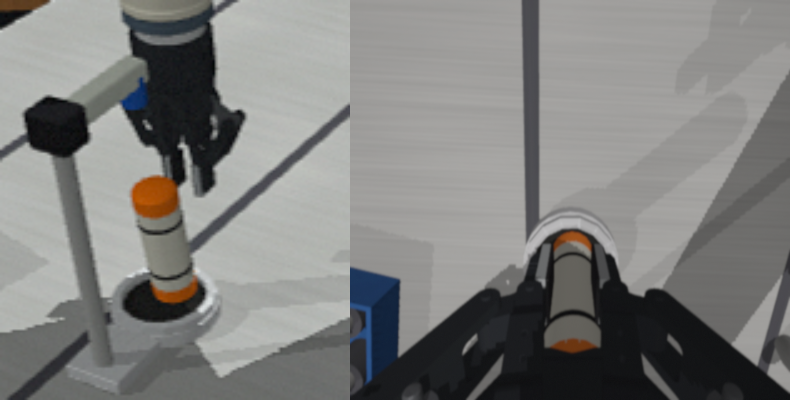

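It is stable and rocking freely. Withdrawing straight back.

```bash
python3 -m inch '[{"gripper":0.024,"tx":0.005,"ty":0,"tz":0,"spin":0},{"gripper":0.024,"tx":0.008,"ty":0,"tz":0,"spin":0},{"gripper":0.024,"tx":0.01,"ty":0,"tz":0,"spin":0},{"gripper":0.024,"tx":0.01,"ty":0,"tz":0,"spin":0},{"gripper":0.024,"tx":0.01,"ty":0,"tz":0,"spin":0},{"gripper":0.024,"tx":0.01,"ty":0,"tz":0,"spin":0},{"gripper":0.024,"tx":0.01,"ty":0,"tz":0,"spin":0},{"gripper":0.024,"tx":0.005,"ty":0,"tz":0,"spin":0}]'
python3 -m inch '[{"gripper":0.024,"tx":0,"ty":0,"tz":0,"spin":0},{"gripper":0.024,"tx":0,"ty":0,"tz":0,"spin":0},{"gripper":0.024,"tx":0,"ty":0,"tz":0,"spin":0},{"gripper":0.024,"tx":0,"ty":0,"tz":0,"spin":0},{"gripper":0.024,"tx":0,"ty":0,"tz":0,"spin":0},{"gripper":0.024,"tx":0,"ty":0,"tz":0,"spin":0},{"gripper":0.024,"tx":0,"ty":0,"tz":0,"spin":0},{"gripper":0.024,"tx":0,"ty":0,"tz":0,"spin":0}]'
python3 - <<'E'
from h import *
for i in range(8): t=grab_frame('top'); s=sense(); print(s['clock'],dome(t),s['contact_force'].round(1))
cv2.imwrite('pics/t26.png',t['pixels'][:,:,::-1])
f=save('scene','s26.png')
a=cv2.imread('pics/s26.png')[100:260,100:240];c=cv2.imread('pics/t26.png')[170:250,370:450]
cv2.imwrite('pics/c26.png',np.hstack([cv2.resize(a,(350,400)),cv2.resize(c,(400,400))]))
E
```

```text
clock: 38.8
eef_pos: [374.8, -267.9, 115.4]
tcp_rot: [3.141, -0.0, -3.104]
contact_force: [-0.6, 0.7, 0.5]
opening: 0.284
clock: 39.6
eef_pos: [376.1, -267.9, 115.3]
tcp_rot: [3.142, -0.0, -3.104]
contact_force: [-0.4, -0.3, 0.1]
opening: 0.284
39.65 (np.int32(265), array([ 501.4, -262.9,  153. ])) [-0.4  0.   0.2]
39.7 (np.int32(268), array([ 501.1, -262.3,  153. ])) [-0.3  0.5  0.3]
39.75 (np.int32(266), array([ 501. , -261.9,  153. ])) [-0.8  0.6  0.8]
39.8 (np.int32(268), array([ 500.8, -262.1,  153. ])) [ 0.4 -0.5  0.1]
39.85 (np.int32(264), array([ 501.2, -262.7,  153. ])) [-0.3 -0.   0.8]
39.9 (np.int32(263), array([ 501.4, -262.8,  153. ])) [ 0.5  0.2 -0.2]
39.95 (np.int32(266), array([ 501.1, -262.6,  153. ])) [0.5 0.2 0.5]
40.0 (np.int32(267), array([ 500.9, -262.1,  153. ])) [-0.   0.4 -0.1]
```

View pics/c26.png

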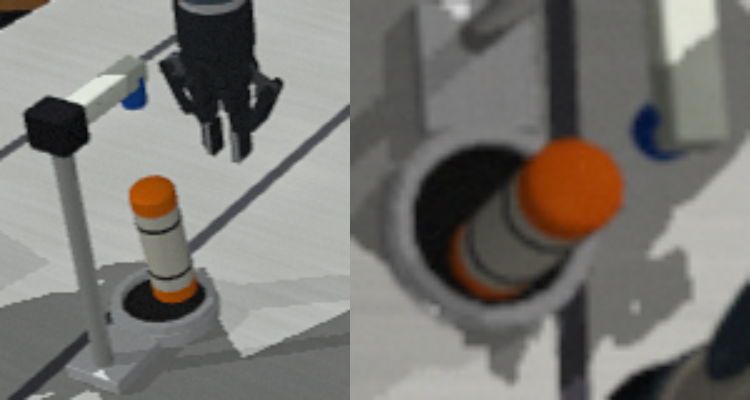

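The float is standing, with the last rocking under 1 mm at the top. Letting it die down, then checking uprightness by fitting a cylinder to both views.

```bash
python3 -m inch '[{"gripper":0.024,"tx":0,"ty":0,"tz":0,"spin":0},{"gripper":0.024,"tx":0,"ty":0,"tz":0,"spin":0},{"gripper":0.024,"tx":0,"ty":0,"tz":0,"spin":0},{"gripper":0.024,"tx":0,"ty":0,"tz":0,"spin":0},{"gripper":0.024,"tx":0,"ty":0,"tz":0,"spin":0},{"gripper":0.024,"tx":0,"ty":0,"tz":0,"spin":0},{"gripper":0.024,"tx":0,"ty":0,"tz":0,"spin":0},{"gripper":0.024,"tx":0,"ty":0,"tz":0,"spin":0}]'
python3 -m inch '[{"gripper":0.024,"tx":0.01,"ty":0,"tz":0,"spin":0},{"gripper":0.024,"tx":0.01,"ty":0,"tz":0,"spin":0},{"gripper":0.024,"tx":0,"ty":0,"tz":0,"spin":0},{"gripper":0.024,"tx":0,"ty":0,"tz":0,"spin":0},{"gripper":0.024,"tx":0,"ty":0,"tz":0,"spin":0},{"gripper":0.024,"tx":0,"ty":0,"tz":0,"spin":0},{"gripper":0.024,"tx":0,"ty":0,"tz":0,"spin":0},{"gripper":0.024,"tx":0,"ty":0,"tz":0,"spin":0}]'
python3 - <<'E'
from h import *
from scipy.optimize import minimize
fr={};M={}
for n in ('top','scene'):
    fr[n]=grab_frame(n); M[n]=masks_of(n,'float')[0]; print(n,M[n]['conf'],M[n]['pixels'].sum())
ph=np.linspace(0,2*np.pi,40); ring=[(22,-63),(22,63),(18,-66.5),(18,66.5),(0,-70),(0,70),(11,-69),(11,69)]
B=np.array([[r*np.cos(p),r*np.sin(p),z] for r,z in ring for p in ph])
def sil(v,n):
    x,y,a,b=v; u=np.array([np.sin(np.radians(a)),np.sin(np.radians(b)),0]);u[2]=np.sqrt(1-u@u)
    e1=np.cross([0,1,0],u);e1/=np.linalg.norm(e1);e2=np.cross(u,e1)
    P=np.array([x,y,86])+B@np.array([e1,e2,u]); f=fr[n]
    q=np.array([proj(f,p)[::-1] for p in P],np.float32)
    im=np.zeros((420,560),np.uint8); cv2.fillConvexPoly(im,np.round(cv2.convexHull(q)*16).astype(np.int32),1,shift=4); return im>0
def cost(v): return sum(1-(sil(v,n)&M[n]['pixels']).sum()/(sil(v,n)|M[n]['pixels']).sum() for n in fr)
best=min((minimize(cost,[x,-264,a,b],method='Nelder-Mead',options=dict(initial_simplex=np.array([[x,-264,a,b]]*5)+np.vstack([np.zeros(4),np.diag([6,6,5,5])]))) for x in (490,498) for a in (-4,4) for b in (0,)),key=lambda r:r.fun)
print(best.x.round(1),best.fun)
for i in range(5): t=grab_frame('top'); s=sense(); print(s['clock'],dome(t))
E
```

```text
clock: 40.85
eef_pos: [376.0, -268.0, 115.4]
tcp_rot: [-3.142, 0.0, -3.104]
contact_force: [0.5, -0.5, -0.6]
opening: 0.278
clock: 41.65
eef_pos: [356.2, -268.7, 115.4]
tcp_rot: [-3.142, 0.0, -3.104]
contact_force: [-0.8, -0.2, -0.7]
opening: 0.281
top 0.64 629
scene 0.73 853
[ 495.5 -262.3    6.3    0.6] 0.20643701169013262
41.9 (np.int32(265), array([ 501.1, -262.6,  153. ]))
41.95 (np.int32(264), array([ 501.2, -262.6,  153. ]))
42.0 (np.int32(265), array([ 501.3, -262.5,  153. ]))
42.05 (np.int32(266), array([ 501.1, -262.3,  153. ]))
42.1 (np.int32(263), array([ 501.2, -262.4,  153. ]))
```

The fit gives (495.5,−262.3) with 6° of lean, but the masks fit loosely. I'll check with overlays.

```bash
python3 - <<'E'
from h import *
fr={n:grab_frame(n) for n in ('top','scene')}
ph=np.linspace(0,2*np.pi,40); ring=[(22,-63),(22,63),(18,-66.5),(18,66.5),(0,-70),(0,70),(11,-69),(11,69)]
B=np.array([[r*np.cos(p),r*np.sin(p),z] for r,z in ring for p in ph])
def hull(v,f):
    x,y,a,b=v; u=np.array([np.sin(np.radians(a)),np.sin(np.radians(b)),0]);u[2]=np.sqrt(1-u@u)
    e1=np.cross([0,1,0],u);e1/=np.linalg.norm(e1);e2=np.cross(u,e1)
    q=np.array([proj(f,p)[::-1] for p in np.array([x,y,86])+B@np.array([e1,e2,u])],np.float32); return cv2.convexHull(q)
out=[]
for n,(r0,r1,c0,c1) in {'top':(180,250,370,450),'scene':(150,230,130,210)}.items():
  for v,col in [((499,-263,0,0),(0,255,0)),((495.5,-262.3,6.3,.6),(255,0,0))]:
    im=cv2.resize(fr[n]['pixels'][r0:r1,c0:c1,::-1],None,fx=5,fy=5,interpolation=cv2.INTER_CUBIC)
    h=((hull(v,fr[n])-[c0-.5+.0,r0-.5])*5).astype(np.int32); cv2.polylines(im,[h],True,col,1); out.append(cv2.resize(im,(395,295)))
cv2.imwrite('pics/c27.png',np.vstack([np.hstack(out[:2]),np.hstack(out[2:])]))
E
```

```text
(no output)
```

View pics/c27.png

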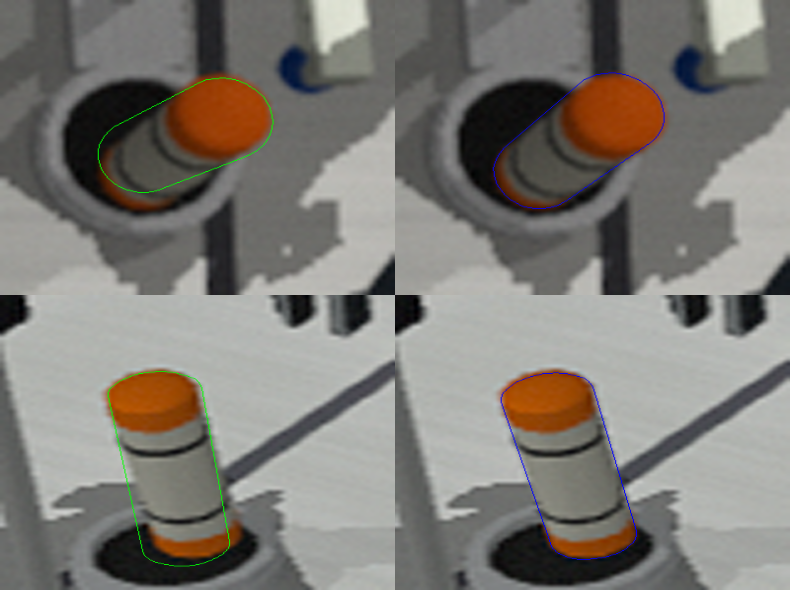

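The overlay shows a real lean of about 7° to +x, too near the limit. The bottom sits about 18–20 mm to the robot side, so the dome's back shoulder probably rests on the near rim. It needs a small low push in +x. Turned 90° and open, a finger's back reaches further forward than the body, so I'll check its profile in the first pictures.

```bash
python3 - <<'E'
import cv2,numpy as np
a=cv2.imread('pics/scene0.png')[0:110,60:180]; b=cv2.imread('pics/s11.png')[50:170,140:260]
cv2.imwrite('pics/c28.png',np.hstack([cv2.resize(a,(400,367),interpolation=cv2.INTER_CUBIC),cv2.resize(b,(390,367))]))
E
```

```text
(no output)
```

View pics/c28.png

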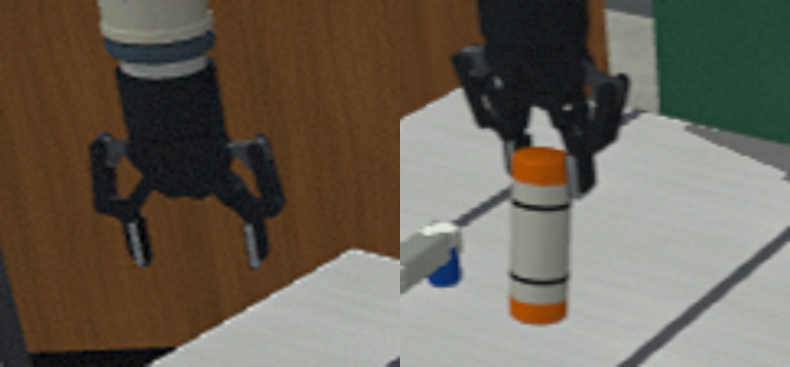

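```bash
python3 - <<'E'
from h import *
f=grab_frame('scene')
T=np.array([282.2,-557.2,230.7]); y=.4688; uy=np.array([np.sin(y),-np.cos(y),0])
for dz in (0,13):
  for o in (-50,50): print(dz,o,proj(f,T+o*uy+[0,0,dz])[::-1])
s=sense(); p=s['eef_pos']; yw=np.radians(160); print(p,np.degrees(s['tcp_rot'][2]),s['clock'])
y=s['tcp_rot'][2]; d=np.array([400-p[0],-313-p[1]]); c,q=np.cos(y),np.sin(y); print('now-frame tx',d[0]*c+d[1]*q,'ty',d[0]*q-d[1]*c)
print(dome(grab_frame('top')))
E
```

```text
0 -50 (np.float64(138.63559191308022), np.float64(84.20157634412827))
0 50 (np.float64(102.60111940413323), np.float64(83.56178294671058))
13 -50 (np.float64(137.91658494672552), np.float64(79.75811674374911))
13 50 (np.float64(101.67563812380271), np.float64(79.11682243825622))
[ 356.03943737 -268.72037252  115.38704077] -177.84152827261107 42.25
now-frame tx -42.26164462548298 ty -45.90391997962146
(np.int32(265), array([ 501.1, -262.5,  153. ]))
```

The open tips sit 13 mm behind the TCP, so TCP z=16 puts them at 29, just over the rim. Turned to yaw 160° and shifted to −y, the +y finger's outer corner can push the float's foot in +x while the body stays clear.

```bash
python3 -m inch '[{"gripper":0.085,"tx":0,"ty":-0.0155,"tz":0,"spin":0},{"gripper":0.085,"tx":0,"ty":-0.0155,"tz":0,"spin":0},{"gripper":0.085,"tx":0,"ty":-0.015,"tz":0,"spin":0},{"gripper":0.085,"tx":0,"ty":0,"tz":0.02,"spin":7.4},{"gripper":0.085,"tx":0,"ty":0,"tz":0.02,"spin":7.4},{"gripper":0.085,"tx":0,"ty":0,"tz":0.02,"spin":7.3},{"gripper":0.085,"tx":0,"ty":0,"tz":0.02,"spin":0},{"gripper":0.085,"tx":0,"ty":0,"tz":0.015,"spin":0}]'
python3 - <<'E'
from h import *
s=sense(); p=s['eef_pos'];y=s['tcp_rot'][2];c,q=np.cos(y),np.sin(y);print(p,np.degrees(y),s['opening'])
d=np.array([420-p[0],-313-p[1]]);print('to (420,-313): tx',d[0]*c+d[1]*q,'ty',d[0]*q-d[1]*c)
print(dome(grab_frame('top')))
E
```

```text
clock: 43.1
eef_pos: [357.6, -315.8, 19.1]
tcp_rot: [3.141, -0.0, 2.793]
contact_force: [0.4, -0.7, -0.4]
opening: 0.994
[ 357.55260964 -315.78799152   19.10598231] 160.00170525770392 0.9942632044057612
to (420,-313): tx -57.72851627193216 ty 23.97640233680293
(np.int32(276), array([ 500.9, -262. ,  153. ]))
```

```bash
python3 -m inch '[{"gripper":0.085,"tx":-0.0115,"ty":0.0048,"tz":0.003,"spin":0},{"gripper":0.085,"tx":-0.0115,"ty":0.0048,"tz":0,"spin":0},{"gripper":0.085,"tx":-0.0115,"ty":0.0048,"tz":0,"spin":0},{"gripper":0.085,"tx":-0.0115,"ty":0.0048,"tz":0,"spin":0},{"gripper":0.085,"tx":-0.0115,"ty":0.0048,"tz":0,"spin":0},{"gripper":0.085,"tx":0,"ty":0,"tz":0,"spin":0},{"gripper":0.085,"tx":0,"ty":0,"tz":0,"spin":0},{"gripper":0.085,"tx":0,"ty":0,"tz":0,"spin":0}]'
python3 - <<'E'
from h import *
t=save('top','t30.png');f=save('scene','s30.png');w=save('wrist','w30.png');s=sense();print(s['eef_pos'],s['contact_force'],dome(t))
a=cv2.imread('pics/s30.png')[110:250,90:230];c=cv2.imread('pics/t30.png')[180:250,370:450]
cv2.imwrite('pics/c30.png',np.hstack([cv2.resize(a,(400,400)),cv2.resize(c,(390,400))]))
E
```

```text
clock: 43.95
eef_pos: [419.5, -311.4, 17.3]
tcp_rot: [3.141, -0.001, 2.794]
contact_force: [0.6, 0.7, 0.9]
opening: 0.995
[ 419.50869924 -311.65504101   17.35465441] [-0.49284919  0.7897897  -0.03530643] (np.int32(99), array([ 510.9, -256.8,  153. ]))
```

View pics/c30.png

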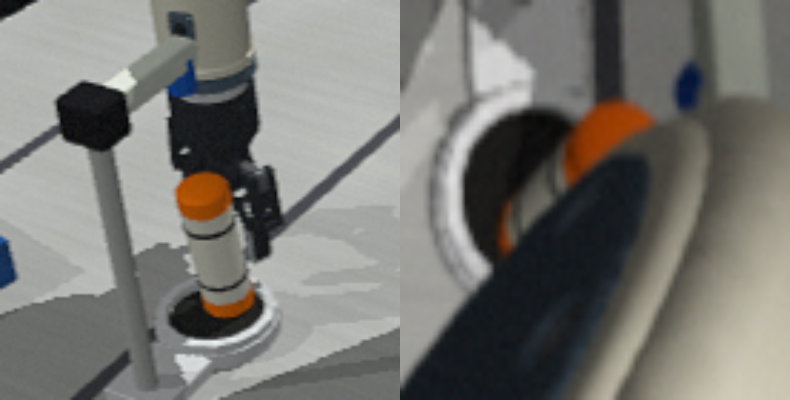

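View pics/w30.png

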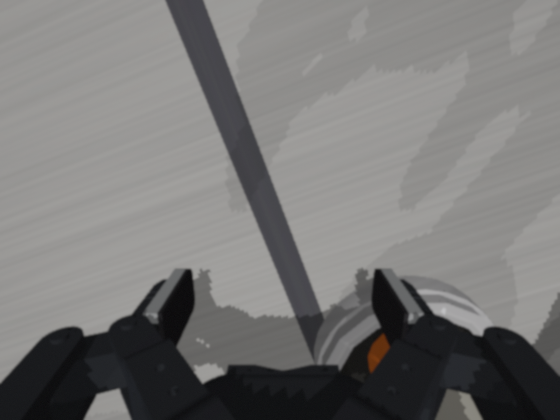

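In the wrist view the right finger is just behind the float's foot (orange at (380,350)). Advancing in small steps.

```bash
python3 -m inch '[{"gripper":0.085,"tx":-0.0028,"ty":0.001,"tz":0,"spin":0},{"gripper":0.085,"tx":-0.0028,"ty":0.001,"tz":0,"spin":0},{"gripper":0.085,"tx":-0.0028,"ty":0.001,"tz":0,"spin":0},{"gripper":0.085,"tx":-0.0019,"ty":0.0007,"tz":0,"spin":0},{"gripper":0.085,"tx":-0.0009,"ty":0.0003,"tz":0,"spin":0},{"gripper":0.085,"tx":-0.0009,"ty":0.0003,"tz":0,"spin":0},{"gripper":0.085,"tx":0,"ty":0,"tz":0,"spin":0},{"gripper":0.085,"tx":0,"ty":0,"tz":0,"spin":0}]'
cat > look.py <<'E'
from h import *
import sys
k=sys.argv[1]
f=save('scene','s%s.png'%k);w=save('wrist','w%s.png'%k);s=sense();print(s['clock'],s['eef_pos'],s['contact_force'])
ph=np.linspace(0,2*np.pi,40)
a=f['pixels'][150:230,130:210,::-1];a=cv2.resize(a,None,fx=5,fy=5,interpolation=cv2.INTER_CUBIC)
c=w['pixels'][250:420,300:480,::-1]
for x in (486,492,498):
    q=np.array([[(np.array(proj(f,[x,-263,z])[::-1])-[130,150])*5] for z in (16,156)],np.int32); cv2.polylines(a,[q],False,(0,255,0),1)
cv2.imwrite('pics/c%s.png'%k,np.hstack([a,cv2.resize(c,(390,400))]))
E
python3 look.py 31
```

```text
clock: 44.9
eef_pos: [432.8, -311.8, 17.4]
tcp_rot: [3.142, -0.0, 2.794]
contact_force: [0.9, -1.0, 0.1]
opening: 0.998
45.0 [ 432.78061433 -311.78817527   17.38418166] [ 0.26450747  0.21795426 -0.45091348]
```

View pics/c31.png

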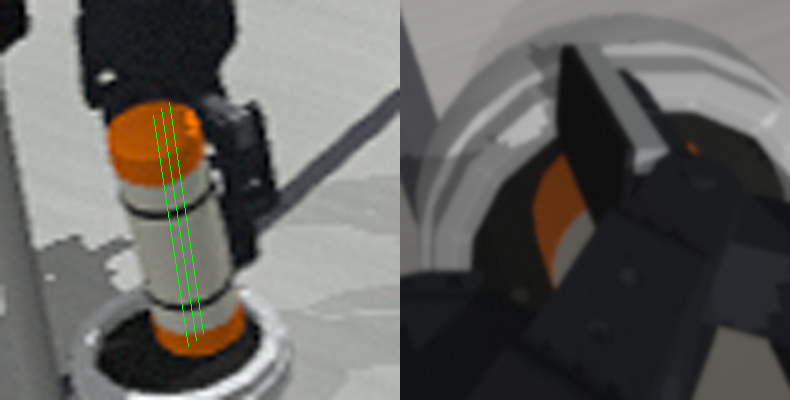

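```bash
python3 -m inch '[{"gripper":0.085,"tx":-0.0009,"ty":0.0003,"tz":0,"spin":0},{"gripper":0.085,"tx":-0.0009,"ty":0.0003,"tz":0,"spin":0},{"gripper":0.085,"tx":-0.0009,"ty":0.0003,"tz":0,"spin":0},{"gripper":0.085,"tx":-0.0009,"ty":0.0003,"tz":0,"spin":0},{"gripper":0.085,"tx":-0.0009,"ty":0.0003,"tz":0,"spin":0},{"gripper":0.085,"tx":0,"ty":0,"tz":0,"spin":0},{"gripper":0.085,"tx":0,"ty":0,"tz":0,"spin":0},{"gripper":0.085,"tx":0,"ty":0,"tz":0,"spin":0}]'
python3 look.py 32
```

```text
clock: 45.8
eef_pos: [437.5, -311.9, 17.4]
tcp_rot: [3.142, -0.0, 2.794]
contact_force: [-1.0, 0.0, 0.2]
opening: 0.996
45.9 [ 437.56090166 -311.88736002   17.38548198] [-0.57731328 -0.41865089  0.45510264]
```

View pics/c32.png

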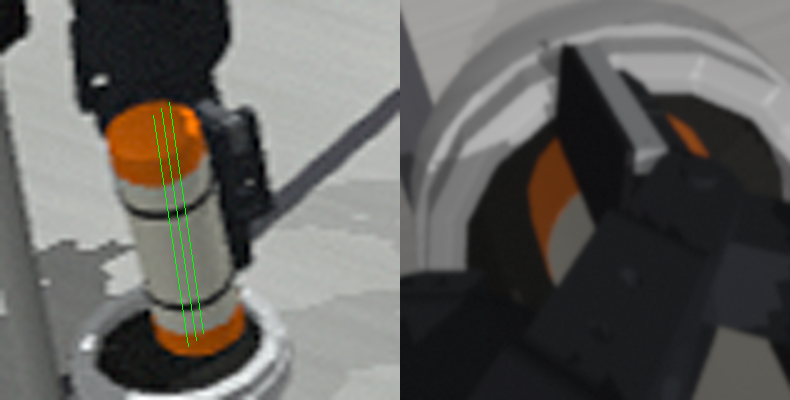

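```bash
python3 -m inch '[{"gripper":0.085,"tx":-0.0009,"ty":0.0003,"tz":0,"spin":0},{"gripper":0.085,"tx":-0.0009,"ty":0.0003,"tz":0,"spin":0},{"gripper":0.085,"tx":-0.0009,"ty":0.0003,"tz":0,"spin":0},{"gripper":0.085,"tx":-0.0009,"ty":0.0003,"tz":0,"spin":0},{"gripper":0.085,"tx":-0.0009,"ty":0.0003,"tz":0,"spin":0},{"gripper":0.085,"tx":0,"ty":0,"tz":0,"spin":0},{"gripper":0.085,"tx":0,"ty":0,"tz":0,"spin":0},{"gripper":0.085,"tx":0,"ty":0,"tz":0,"spin":0}]'
python3 look.py 33
```

```text
clock: 46.7
eef_pos: [442.1, -311.9, 17.3]
tcp_rot: [3.142, -0.001, 2.794]
contact_force: [-2.7, -0.4, 1.0]
opening: 0.994
46.8 [ 442.10997638 -311.98566668   17.35081656] [-3.39931154 -1.03954699  2.38174858]
```

View pics/c33.png

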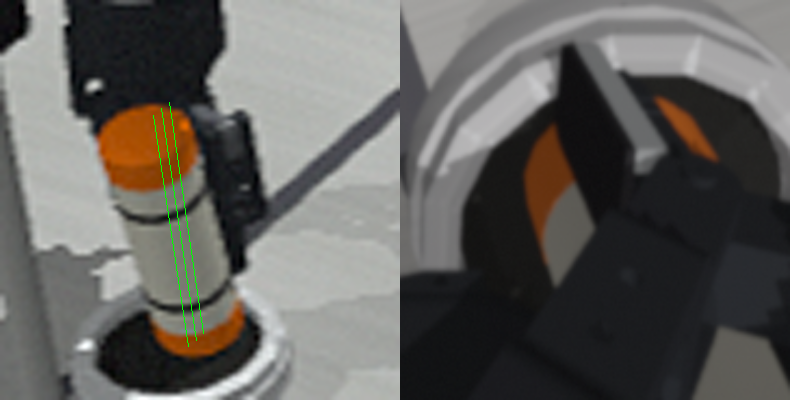

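The finger is touching the foot, but a slow push tips the float rather than sliding it, with the top moving +x. A short brisk push low on the foot should slide it instead. I back off, push 14 mm quickly, and withdraw.

```bash
python3 -m inch '[{"gripper":0.085,"tx":0.0028,"ty":-0.001,"tz":0,"spin":0},{"gripper":0.085,"tx":0.0028,"ty":-0.001,"tz":0,"spin":0},{"gripper":0.085,"tx":0,"ty":0,"tz":0,"spin":0},{"gripper":0.085,"tx":0,"ty":0,"tz":0,"spin":0},{"gripper":0.085,"tx":-0.0131,"ty":0.0048,"tz":0,"spin":0},{"gripper":0.085,"tx":0,"ty":0,"tz":0,"spin":0},{"gripper":0.085,"tx":0.01,"ty":-0.0036,"tz":0,"spin":0},{"gripper":0.085,"tx":0.01,"ty":-0.0036,"tz":0,"spin":0}]'
python3 look.py 34
```

```text
clock: 47.6
eef_pos: [428.4, -311.6, 17.2]
tcp_rot: [3.142, -0.0, 2.794]
contact_force: [-0.4, 1.0, -0.4]
opening: 0.999
47.7 [ 426.73520546 -311.19422545   17.04714635] [ 0.319063   -0.53902098  0.1633956 ]
```

View pics/c34.png

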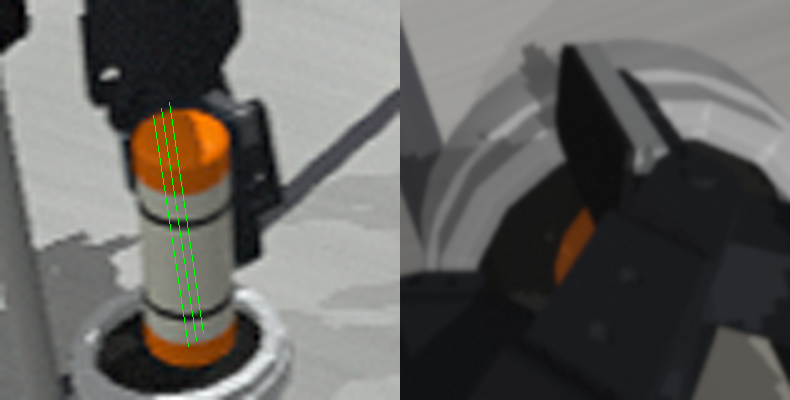

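The foot slid in, clear of the near rim, and the float is rocking. Withdrawing and waiting.

```bash
python3 -m inch '[{"gripper":0.085,"tx":0.01,"ty":-0.0036,"tz":0,"spin":0},{"gripper":0.085,"tx":0.015,"ty":-0.0055,"tz":0,"spin":0},{"gripper":0.085,"tx":0.02,"ty":-0.0073,"tz":0,"spin":0},{"gripper":0.085,"tx":0.02,"ty":-0.0073,"tz":0,"spin":0},{"gripper":0.085,"tx":0.02,"ty":-0.0073,"tz":0,"spin":0},{"gripper":0.085,"tx":0,"ty":-0.01,"tz":-0.02,"spin":0},{"gripper":0.085,"tx":0,"ty":0,"tz":-0.02,"spin":0},{"gripper":0.085,"tx":0,"ty":0,"tz":-0.02,"spin":0}]'
python3 -m inch '[{"gripper":0.085,"tx":0,"ty":0,"tz":0,"spin":0},{"gripper":0.085,"tx":0,"ty":0,"tz":0,"spin":0},{"gripper":0.085,"tx":0,"ty":0,"tz":0,"spin":0},{"gripper":0.085,"tx":0,"ty":0,"tz":0,"spin":0},{"gripper":0.085,"tx":0,"ty":0,"tz":0,"spin":0},{"gripper":0.085,"tx":0,"ty":0,"tz":0,"spin":0},{"gripper":0.085,"tx":0,"ty":0,"tz":0,"spin":0},{"gripper":0.085,"tx":0,"ty":0,"tz":0,"spin":0}]'
cat > fit.py <<'E'
from h import *
import sys
from scipy.optimize import minimize
k=sys.argv[1]
for i in range(4): t=grab_frame('top'); print(sense()['clock'],dome(t))
fr={'top':grab_frame('top'),'scene':grab_frame('scene')}; M={n:masks_of(n,'float')[0]['pixels'] for n in fr}
ph=np.linspace(0,2*np.pi,40); ring=[(22,-63),(22,63),(18,-66.5),(18,66.5),(0,-70),(0,70),(11,-69),(11,69)]
B=np.array([[r*np.cos(p),r*np.sin(p),z] for r,z in ring for p in ph])
def hull(v,f):
    x,y,a,b=v; u=np.array([np.sin(np.radians(a)),np.sin(np.radians(b)),0]);u[2]=np.sqrt(1-u@u)
    e1=np.cross([0,1,0],u);e1/=np.linalg.norm(e1);e2=np.cross(u,e1)
    return cv2.convexHull(np.array([proj(f,p)[::-1] for p in np.array([x,y,86])+B@np.array([e1,e2,u])],np.float32))
def sil(v,n):
    im=np.zeros((420,560),np.uint8); cv2.fillConvexPoly(im,np.round(hull(v,fr[n])*16).astype(np.int32),1,shift=4); return im>0
def cost(v): return sum(1-(sil(v,n)&M[n]).sum()/(sil(v,n)|M[n]).sum() for n in fr)
best=min((minimize(cost,x0,method='Nelder-Mead',options=dict(initial_simplex=np.array([x0]*5)+np.vstack([np.zeros(4),np.diag([6,6,5,5])]))) for x0 in ([495,-264,-3,0],[500,-264,3,0])),key=lambda r:r.fun)
print(best.x.round(1),best.fun); out=[]
for n,(r0,r1,c0,c1) in {'top':(180,250,370,450),'scene':(150,230,130,210)}.items():
  for v,col in [((best.x[0],best.x[1],0,0),(0,255,0)),(best.x,(255,0,0))]:
    im=cv2.resize(np.ascontiguousarray(fr[n]['pixels'][r0:r1,c0:c1,::-1]),None,fx=5,fy=5,interpolation=cv2.INTER_CUBIC)
    cv2.polylines(im,[((hull(v,fr[n])-[c0-.5,r0-.5])*5).astype(np.int32)],True,col,1); out.append(cv2.resize(im,(395,295)))
cv2.imwrite('pics/c%s.png'%k,np.vstack([np.hstack(out[:2]),np.hstack(out[2:])]))
E
python3 fit.py 35
```

```text
clock: 48.5
eef_pos: [333.6, -321.3, 77.9]
tcp_rot: [3.141, -0.001, 2.792]
contact_force: [0.7, -0.6, 0.2]
opening: 0.997
clock: 49.3
eef_pos: [335.2, -321.4, 77.3]
tcp_rot: [3.141, -0.0, 2.794]
contact_force: [-0.1, -0.0, -0.4]
opening: 0.993
49.35 (np.int32(262), array([ 511.2, -262.1,  153. ]))
49.4 (np.int32(259), array([ 510.6, -261.2,  153. ]))
49.45 (np.int32(257), array([ 510.9, -261.3,  153. ]))
49.5 (np.int32(263), array([ 511.2, -262.3,  153. ]))
[ 504.7 -262.8    6.6    2.3] 0.14790097293703508
```

View pics/c35.png

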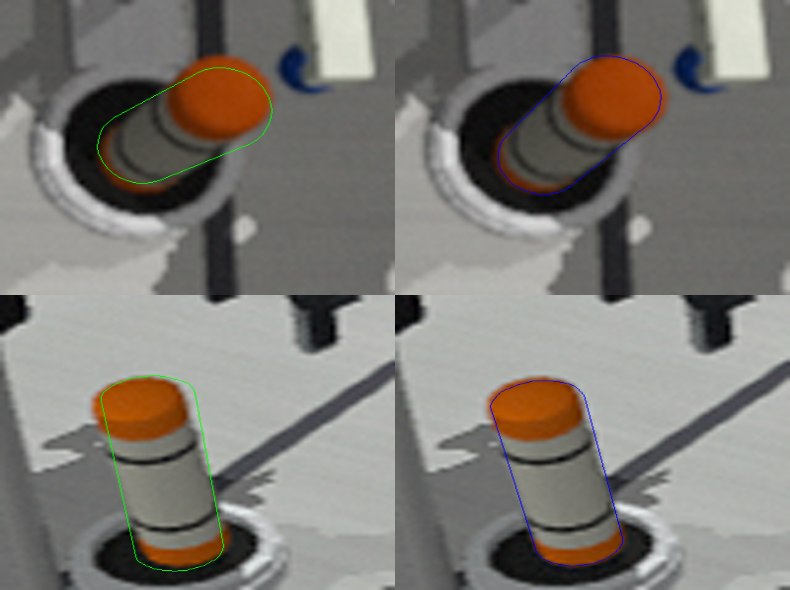

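The lean still looks like several degrees, even clear of the rim. I'll measure it properly from the orange caps by colour, and check the cameras against the vertical post.

```bash
cat > fit2.py <<'E'
from h import *
import sys,pickle
from scipy.optimize import minimize
fr={'top':grab_frame('top'),'scene':grab_frame('scene')}; pickle.dump(fr,open('fr_%s.pkl'%sys.argv[1],'wb'))
roi={'top':(190,240,380,435),'scene':(155,235,135,200)}
O={}
for n in fr:
    p=fr[n]['pixels'].astype(float); o=(p[:,:,0]>1.8*p[:,:,2]+15)&(p[:,:,0]>1.3*p[:,:,1]+8); r=roi[n]; m=np.zeros(o.shape,bool); m[r[0]:r[1],r[2]:r[3]]=o[r[0]:r[1],r[2]:r[3]]; O[n]=m; print(n,m.sum())
ph=np.linspace(0,2*np.pi,36)
def ringpts(l): return np.array([[r*np.cos(p),r*np.sin(p),z] for r,z in l for p in ph])
S=4
def hull(P,v,f,im):
    x,y,a,b,_=v; u=np.array([np.sin(np.radians(a)),np.sin(np.radians(b)),0]);u[2]=np.sqrt(1-u@u)
    e1=np.cross([0,1,0],u);e1/=np.linalg.norm(e1);e2=np.cross(u,e1)
    W=np.array([x,y,86])+P@np.array([e1,e2,u]); K=np.array(f['K']);E=np.array(f['extrinsics'])
    q=K@(E[:3,:3].T@(W-E[:3,3]).T); q=(q[:2]/q[2]).T
    h=cv2.convexHull(q.astype(np.float32)); cv2.fillConvexPoly(im,np.round(((h+.5)*S-.5)*16).astype(np.int32),1,shift=4); return im
dome_=[(22,63),(20.5,65.5),(16,67.8),(9,69.4),(0,70)]
def model(v,n):
    L=v[4]; f=fr[n]; z=lambda:np.zeros((420*S,560*S),np.uint8)
    r0,r1,c0,c1=[q*S for q in roi[n]]
    top=hull(ringpts(dome_+[(22,L)]),v,f,z()); bot=hull(ringpts([(r,-q) for r,q in dome_]+[(22,-L)]),v,f,z()); body=hull(ringpts([(22,-L),(22,L)]),v,f,z())
    m=np.maximum(top,(bot&(1-body)))
    return cv2.resize(m[r0:r1,c0:c1].astype(np.float32),None,fx=1/S,fy=1/S,interpolation=cv2.INTER_AREA)
def cost(v):
    c=0
    for n in fr:
        r0,r1,c0,c1=roi[n]; d=model(v,n)-O[n][r0:r1,c0:c1]; c+=(abs(d)).sum()/O[n].sum()
    return c
for ns in (['top','scene'],['top'],['scene']):
    full=fr; fr={k:full[k] for k in ns}
    res=[]
    for x0 in ([500,-263,0,0,48],[503,-263,5,0,48]):
        x0=np.array(x0,float); res.append(minimize(cost,x0,method='Nelder-Mead',options=dict(maxiter=400,initial_simplex=np.array([x0]*6)+np.vstack([np.zeros(5),np.diag([5,5,4,4,4])]))))
    b=min(res,key=lambda r:r.fun); print(ns,b.x.round(1),round(b.fun,3)); fr=full
E
python3 fit2.py a
python3 - <<'E'
from h import *
import pickle
fr=pickle.load(open('fr_a.pkl','rb'));print(sense()['clock'])
f=fr['scene']
for P in ([604.5,-258,0],[604.5,-258,100],[604.5,-258,200],[604.5,-258,262]): print(P,np.round(proj(f,P)[::-1],1))
p=f['pixels'].astype(int)
for r in (165,180,200,220,235): print(r,p[r,100:160].sum(1)//3)
E
```

```text
top 381
scene 354
['top', 'scene'] [ 5.049e+02 -2.637e+02  6.700e+00 -1.000e-01  4.860e+01] 0.23
['top'] [ 5.052e+02 -2.634e+02  6.500e+00  3.000e-01  4.850e+01] 0.09
['scene'] [ 5.044e+02 -2.644e+02  6.400e+00  1.000e-01  4.880e+01] 0.123
49.8
[604.5, -258, 0] [142.8 249.9]
[604.5, -258, 100] [136.4 217.2]
[604.5, -258, 200] [129.1 180.9]
[604.5, -258, 262] [124.2 156.2]
165 [181 175 174 173 173 175 177 178 178 177 179 178 180 179 175 176 175 176
 177 180 166 127 106 107 101  97  92  91  82  83 144 179 176 180 175 175
 175 177 176 176 177 176 174 176 177 176 178 177 178 178 179 179 177 179
 176 177 175 176 180 177]
180 [180 180 180 181 177 180 178 180 182 181 183 181 182 180 178 178 174 175
 174 174 176 175 177 169 135 107 108  99  97  91  90  92 117 160 179 177
 179 178 177 178 176 175 177 178 178 176 178 170 135  87  87  85  85  82
  86  86  85  80  80  82]
200 [162 161 162 163 164 165 162 163 161 163 165 168 166 174 183 181 183 180
 180 181 182 147 100 102 103 100 102 101 106 107 106 101  97  94  91  97
 101 107 109 108 108 110 108 111 110 110 109 108 108 109 109 111 108 111
 125 132 129 131 126 128]
220 [107 108 107 107 107 106 106 104 104 104 104 102 104 104 105 105 106 105
 105 109 106 109 108 107 104 105 106 105 110 111 108 110 110 107 105 102
  97  96  89  85  85 100 111 108 117 127 127 128 104  46  16  13  15  24
  19  22  22  21  17  48]
235 [103 105 104 103 105 103 105 107 106 105 106 107 108 107 109 107 108 108
 107 105 106 107 107 105 106 107 108 106 106 107  90  62  42  43  43  83
 114 106  98  98  96  89  84  97 119 124 125 127 127 125 126 124 126 123
 126 129 128 127 125 124]
```

Both cameras agree on about 6.5° of lean towards +x, against a limit of 6.9°, with the float well centred at (505,−264). Before deciding whether to act, I'll see how sharply that value is determined.

```bash
sed -i 's/^for ns in/import itertools\nfor ns in [] and/' fit2.py; cat >> fit2.py <<'E'
full=fr
for ns in (['top'],['scene']):
    fr={k:full[k] for k in ns}; out=[]
    for a in (3,4.5,5.5,6.5,7.5,9):
        x0=np.array([505,-263.7,0.,48.6]); g=lambda w:cost([w[0],w[1],a,w[2],w[3]])
        r=minimize(g,x0,method='Nelder-Mead',options=dict(maxiter=150,initial_simplex=np.array([x0]*5)+np.vstack([np.zeros(4),np.diag([3,3,2,2])]))); out.append((a,round(r.fun,3),r.x.round(1)))
    print(ns); [print('  ',o) for o in out]
E
python3 - <<'E'
from h import *
for i in range(6): t=grab_frame('top'); print(sense()['clock'],dome(t))
E
python3 fit2.py b
```

```text
49.85 (np.int32(259), array([ 511.2, -262.5,  153. ]))
49.9 (np.int32(259), array([ 511. , -261.8,  153. ]))
49.95 (np.int32(263), array([ 511.2, -262.3,  153. ]))
50.0 (np.int32(258), array([ 511.5, -263.2,  153. ]))
50.05 (np.int32(258), array([ 511.4, -263.1,  153. ]))
50.1 (np.int32(263), array([ 511.2, -262.3,  153. ]))
top 382
scene 356
['top']
   (3, np.float64(0.166), array([ 5.074e+02, -2.621e+02,  3.000e-01,  5.250e+01]))
   (4.5, np.float64(0.13), array([ 505.7, -262.7,    0.7,   50. ]))
   (5.5, np.float64(0.098), array([ 5.054e+02, -2.627e+02,  4.000e-01,  4.850e+01]))
   (6.5, np.float64(0.088), array([ 5.049e+02, -2.627e+02,  5.000e-01,  4.850e+01]))
   (7.5, np.float64(0.108), array([ 5.046e+02, -2.630e+02,  5.000e-01,  4.760e+01]))
   (9, np.float64(0.176), array([ 503.1, -263.6,    1.3,   48.7]))
['scene']
   (3, np.float64(0.175), array([ 504.1, -264. ,   -1.2,   46.3]))
   (4.5, np.float64(0.134), array([ 504.1, -263.9,   -0.7,   46.7]))
   (5.5, np.float64(0.117), array([ 504.4, -264.2,   -0.6,   47.7]))
   (6.5, np.float64(0.117), array([ 5.042e+02, -2.644e+02,  4.000e-01,  4.900e+01]))
   (7.5, np.float64(0.125), array([ 503.9, -264.3,    0.6,   49. ]))
   (9, np.float64(0.15), array([ 503.2, -264.5,    1.3,   50.6]))
```

The best fit is about 6.2° (top 6.3, scene 6.0), and both separate rests gave the same value. The tiny sideways wobble is stiff. That suggests the dome rests on one of its facets, so nudging it again would gain nothing and could topple it. I'll let the wobble die, check the bystanders and hand in.

```bash
for i in 1 2 3; do python3 -m inch '[{"gripper":0.085,"tx":0,"ty":0,"tz":0,"spin":0},{"gripper":0.085,"tx":0,"ty":0,"tz":0,"spin":0},{"gripper":0.085,"tx":0,"ty":0,"tz":0,"spin":0},{"gripper":0.085,"tx":0,"ty":0,"tz":0,"spin":0},{"gripper":0.085,"tx":0,"ty":0,"tz":0,"spin":0},{"gripper":0.085,"tx":0,"ty":0,"tz":0,"spin":0},{"gripper":0.085,"tx":0,"ty":0,"tz":0,"spin":0},{"gripper":0.085,"tx":0,"ty":0,"tz":0,"spin":0}]' | head -1; done
python3 - <<'E'
from h import *
for i in range(6): t=grab_frame('top'); print(sense()['clock'],dome(t))
save('scene','s40.png')
a=cv2.imread('pics/scene0.png');b=cv2.imread('pics/s40.png')
cv2.imwrite('pics/c40.png',cv2.resize(np.hstack([a,b]),(800,300)))
E
python3 fit2.py c
```

```text
clock: 51.0
clock: 51.8
clock: 52.6
52.65 (np.int32(259), array([ 511.3, -262.9,  153. ]))
52.7 (np.int32(260), array([ 511.2, -262.7,  153. ]))
52.75 (np.int32(256), array([ 511.4, -263.1,  153. ]))
52.8 (np.int32(258), array([ 511.3, -263. ,  153. ]))
52.85 (np.int32(257), array([ 511.3, -262.8,  153. ]))
52.9 (np.int32(256), array([ 511.3, -262.9,  153. ]))
top 381
scene 355
['top']
   (3, np.float64(0.176), array([ 508.1, -262.2,   -0.8,   51.4]))
   (4.5, np.float64(0.136), array([ 506.3, -263. ,    0.6,   52.7]))
   (5.5, np.float64(0.105), array([ 5.060e+02, -2.632e+02,  2.000e-01,  4.990e+01]))
   (6.5, np.float64(0.09), array([ 5.053e+02, -2.632e+02,  1.000e-01,  4.930e+01]))
   (7.5, np.float64(0.102), array([ 505.1, -263.4,   -0. ,   47.5]))
   (9, np.float64(0.156), array([ 505.1, -263.6,   -0.6,   45.1]))
['scene']
   (3, np.float64(0.167), array([ 504.4, -264.5,   -1.9,   46.2]))
   (4.5, np.float64(0.131), array([ 504.3, -264.2,   -1. ,   47.2]))
   (5.5, np.float64(0.118), array([ 5.041e+02, -2.646e+02, -5.000e-01,  4.750e+01]))
   (6.5, np.float64(0.118), array([ 5.042e+02, -2.644e+02,  4.000e-01,  4.900e+01]))
   (7.5, np.float64(0.13), array([ 504.1, -264.6,    1.2,   49.6]))
   (9, np.float64(0.158), array([ 503. , -264.5,    1.2,   50.5]))
```

View pics/s40.png

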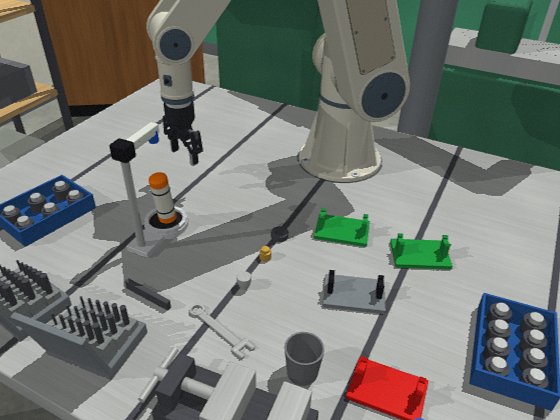

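The float is still (top dome fixed within about 0.2 mm) and centred in the dish at (160,198). The arm touches nothing and the bystanders look unmoved. Handing in.

```bash
python3 -c "
from rig import sign_off,sense
print(sign_off()); print(sense()['clock'])"
```

```text
the job is handed in; nothing more can be done
None
the job is handed in; nothing more can be done
```

The float is standing heavy end down in the dish, let go and still, and the job is handed in. It leans about 6.3°, close to the limit of about 6.9°, so that is the one check that may not hold.

**What I did:**
- **Feeling the ends:** I lifted the float level by its middle and held it still for about 1 s. The wrist torque put the centre of gravity 31 mm towards the +y end, so that end is the heavy one.
- **Turning it upright:** I laid it back, gripped it softly near the light end, and let it swing down in the pads. I trimmed its lean against the fixed cradle.
- **Placing it:** I set it in the dish from the robot side of the sensing head. The gripper body touched the head with about 12 N while I was feeling for the limit.
- **Mending it:** Let go at 13–15°, it did not right itself, so I pushed it up with the fingers. It then came to rest near the rim, and a short tap on its foot slid it towards the middle.

**Last checks:**

| Check | Result |
|---|---|
| Centre of float | (505, −264), within about 3 mm of the dish centre |
| Movement | Top steady within about 0.2 mm over 0.25 s |
| Lean | Best fit about 6.3° (top camera about 6.5°, scene about 6.0°), good to about ±0.5° |
| Robot | Clear of everything |
| Bystanders | Look unmoved in the pictures; I did not measure them |
| Time | About 53 s |

Both times it came to rest it leaned about the same amount towards +x. I took that to be its natural resting angle and did not nudge it again.

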